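# Make up two sampling kits

## Task

Make up the two sampling kits. The dark grey tray with the ringed card gets the green-lidded pot on its big ring and the white-capped vial on its small ring; the pale tray with the ringed card gets the blue-lidded pot on its big ring, the black loupe on its middle-sized ring and the red-capped vial on its small ring. Stand each thing upright inside its ring, and leave the tweezers, the brush and the stack of white dishes where they lie.

Things in the scene. Friction and masses are not known exactly. Their poses are not given: they have to be found in the camera images.
- dark_tray: Dark grey open tray, 225 x 132 x 40 mm; inside 216 x 122 mm, walls 4 mm thick, 38 mm high; fixed. Origin: centre of its underside, x along its length, y across. A white card on its floor (top 8.5 mm above the origin) has dark rings on the line y = 0: the big ring (72 mm inside diameter) at x = -0.050 m, the small ring (36 mm) at x = +0.050 m.
- pale_tray: Pale cream open tray, 225 x 132 x 40 mm; inside 216 x 122 mm, walls 4 mm thick, 38 mm high; fixed. Origin: centre of its underside, x along its length, y across. A white card on its floor (top 8.5 mm above the origin) has dark rings on the line y = 0: the big ring (72 mm inside diameter) at x = -0.062 m, the middle-sized ring (54 mm) at x = +0.008 m, the small ring (36 mm) at x = +0.066 m.
- green_pot: Small round pot, standing upright, with a green lid (fixed on), 52 mm in diameter at the lid, 48 mm at the body, 50 mm high (firm to grip only up to 42 mm, at a width of 48 mm), about 50 g. Origin: centre of its underside, z up.
- blue_pot: Small round pot, standing upright, with a blue lid (fixed on), 52 mm in diameter at the lid, 48 mm at the body, 50 mm high (firm to grip only up to 42 mm, at a width of 48 mm), about 50 g. Origin: centre of its underside, z up.
- loupe: Black eye loupe, a round cup standing on its wide rim, 35 mm in diameter, 27 mm high (firm to grip as a plain 35 mm cylinder), 20 g. Origin: centre of its underside, z up.
- red_vial: Capped sample vial, clear, standing upright, body 18 mm in diameter, 45 mm high (firm to grip up to 41 mm), about 12 g, with a red cap. Origin on its underside, z up; its axis stands at x = +0.003 m, y = 0 from the origin in its own frame (two black grains at its foot are fixed to it).
- white_vial: Capped sample vial, clear, standing upright, body 18 mm in diameter, 45 mm high (firm to grip up to 41 mm), about 12 g, with a white cap. Origin on its underside, z up; its axis stands at x = -0.003 m, y = 0 from the origin in its own frame (two black grains at its foot are fixed to it).
- tweezers: Bystander: loose steel tweezers, 12 x 122 x 10 mm, lying along their own y. Origin: centre of the underside.
- brush: Bystander: loose small brush with a dark handle, 17 x 150 x 8 mm, lying along its own y. Origin: centre of the underside.
- dishes: Bystander: loose stack of white pleated dishes, 87 x 144 x 56 mm, longest along its own y. Origin: centre of the underside.
Things that resemble listed ones, but are neither listed nor needed, are in the scene too. What is shaped like the blue_pot but orange or purple is not meant.

How it is judged (in metres and radians):
At the end, for the whole second after the job is handed in: Each thing stands on its own ring as the goal says: origin within 13 mm of the ring's centre along the tray's x and y and 4 to 14 mm above the tray's underside, tilted under 0.12 rad, at rest (x of green_pot in the frame of dark_tray between -0.063 and -0.037 m and y of green_pot in the frame of dark_tray between -0.013 and 0.013 m and z of green_pot in the frame of dark_tray between 0.004 and 0.014 m and angle between each of green_pot, white_vial, blue_pot, loupe, red_vial's own z axis and vertical below 0.12 rad and linear speed of each of green_pot, white_vial, blue_pot, loupe, red_vial below 0.02 m/s and angular speed of each of green_pot, white_vial, blue_pot, loupe, red_vial below 0.2 rad/s and x of white_vial in the frame of dark_tray between 0.037 and 0.063 m and y of white_vial in the frame of dark_tray between -0.013 and 0.013 m and z of white_vial in the frame of dark_tray between 0.004 and 0.014 m and x of blue_pot in the frame of pale_tray between -0.075 and -0.049 m and y of blue_pot in the frame of pale_tray between -0.013 and 0.013 m and z of blue_pot in the frame of pale_tray between 0.004 and 0.014 m and x of loupe in the frame of pale_tray between -0.005 and 0.021 m and y of loupe in the frame of pale_tray between -0.013 and 0.013 m and z of loupe in the frame of pale_tray between 0.004 and 0.014 m and x of red_vial in the frame of pale_tray between 0.053 and 0.079 m and y of red_vial in the frame of pale_tray between -0.013 and 0.013 m and z of red_vial in the frame of pale_tray between 0.004 and 0.014 m); the robot touches nothing.
It fails at once if the tweezers pushed away by more than 30 mm (distance of tweezers from where it was at the start of the episode above 0.03 m).
It fails at once if the brush pushed away by more than 30 mm (distance of brush from where it was at the start of the episode above 0.03 m).
It fails at once if the stack of dishes pushed away by more than 30 mm (distance of dishes from where it was at the start of the episode above 0.03 m).
It also fails if it takes over 112 s, if anything falls off the work surface, if the arm or the gripper's body presses on something with over 40 N, if the wrist force passes 120 N, or if a joint passes its speed limit or range.

## Robot

A 6-joint arm with a two-finger parallel gripper is mounted at the origin on a cart in front of the work surface, level with it; the furniture and walls round the work are solid. World frame = base frame: x ahead of the robot, y to its left, z up, the work surface at z = 0. Lengths are in mm, angles in rad, forces in N, time in s.
With the tool pointing down it reaches from about 350 to 875 mm from the base axis. Payload 4.2 kg.
Tool frame: the origin (TCP) lies at the very end of the fingers, on their centre line; the grasp point (between the pads) lies arm.grip_depth behind it (arm.grip_depth is the distance from the TCP to the grasp point, in mm); x points along the fingers, y is the direction in which the jaws open and shut, and the axes are right-handed (so a half turn about x gives the same grasp; the last joint's range is limited). The gripper opens to 85 mm and grips with 20 to 120 N. Pads are 22 mm wide; open, the fingers measure 114 mm over their backs; the gripper's body (76 mm by 85 mm) begins 54 mm behind the grasp point. The pads swing forward as they close: fully open they stand 13 mm farther back than shut.
Start: joints at [-1.018, 0.385, 0.008, 0, -1.194, -0.259], TCP at [181.011, -598.193, 231.312] pointing down, gripper open.
Joint ranges: [-3.14, 3.14], [-1.21, 2.06], [-1.07, 1.41], [-3.16, 2.05], [-2.99, -0.16], [-3.1, 3.1]. Speed limits (rad/s): [2.79, 2.79, 3.14, 3.14, 3.14, 3.14].

## Interface

Orientations are given as a unit quaternion [x, y, z, w].
In Python, from bench import arm, get_image, models gives the robot as it stands.
- The arm moves only by the tool arm_command, never from a script. Its argument "rows" is a list of rows, each an object of numbers: "dx", "dy", "dz": the shift along the tool's x, y, z in m; "wx", "wy", "wz": the turn, a rotation vector about the tool's x, y, z in degrees; "gripper": the closure, from -1 (fully open) to 1 (shut). A call has exactly 8 rows; each row is the pose to reach, as a shift and turn from the pose measured when the call began, along the tool's axes at that moment; what a row does not reach only later rows make up. A row lasts 1/10 s, in which the tool goes at most 50 mm and 8.59 degrees, less where a joint would pass 70% of its speed; a pose out of reach is approached as far as the arm can. A call with a gripper value outside its range is refused whole. The fingers move at their own pace and stop on an object; the grip force is fixed at half the most. Time passes only in rows, so rows that repeat a pose let the fingers close, or fill a call up. It gives the time, the measured TCP pose, the force and the opening at its end, in the units of the state.
- arm.read_state(): the state, without advancing time (a new reading comes with each control period).
- get_image(name): name is "scene" or "side" or "wrist"; returns a dict with "img" (400x640x3 uint8, red, green, blue), "K" (3x3 intrinsics, pixels), "rvec" (rotation vector, rad) and "tvec" (3), from world to camera coordinates, as OpenCV has them; the wrist camera has in their place "T_tool_cam" (4x4, takes a point from camera to tool coordinates, whose origin is the TCP and whose axes are the tool frame's). Camera axes: x right, y down, z forward; pixel columns grow to the right and rows downward; lengths in mm; the calibration is good to about 2 mm. A picture is of the moment at which its call begins: read the wrist's pose just before it. There is no depth.
- arm.job_done(): hands the job in, once; it reports no verdict.
Trained networks look in the newest picture that a camera, given by its name, has taken for a name from the list of things; names that differ only in an ending like _2 or _b are one class to them, and where a whole thing is asked for, a point or a joint stands for the part that bears it (a point fixed in the world has none). Each returns a list of dicts, best first, with "conf" (0 to 1); they miss things now and then, are a little off and sometimes report something else, mostly with a low value. They report only what shows in the picture. A call takes as long as a camera call. They do not tell look-alikes from the thing itself.
- models.cut_out(camera, query): "mask" (400x640 bool, what is visible of it) and "extent" ([left, top, right, bottom] in pixels, round what is visible of it).
The state is a dict: "clock": time; "joints": joint angles; "joint_vel": joint speeds; "joint_efforts": joint torques, N m; "position": TCP position; "ee_rot": TCP orientation; "contact_force": force on the tool from outside, world axes, zero at the start; "wrist_torque": the same for the moment, N m; "gripper_width": finger opening in mm.
Only numpy, scipy, OpenCV 4.12 (cv2) and the standard library are available. Lean on these libraries where they do the work, as an engineer would, in place of code of your own. Each camera call takes 0.05 s, during which the arm holds its last target.

## Working session

There is one attempt and no reset: what is moved stays moved. The work goes in short steps, Python scripts to look and compute and a tool call to move; the robot and the scene stay as the last step left them, time stands still between calls to the robot, and variables do not carry over. Pictures are saved under pics/ and viewed, and the job is handed in when it is done.

Besides the shell and the picture viewer there is one more tool, called after "Call:" as name(argument=value, ...), one argument or row to a line, values as JSON. arm_command: Moves the arm, as the interface text tells. Its arguments: {"type":"object","properties":{"rows":{"type":"array"}},"required":["rows"]}

```bash
mkdir -p pics; ls; python3 - <<'E'
from bench import arm,get_image,models
import cv2
s=arm.read_state(); print(s); print(arm.grip_depth)
for n in ("scene","side","wrist"):
    g=get_image(n); cv2.imwrite(f"pics/{n}0.png",g["img"][:,:,::-1]); print(n,{k:v for k,v in g.items() if k!="img"})
E
```

```text
pics
{'clock': 0.0, 'joints': array([-1.01839908e+00,  3.85535054e-01,  6.61697349e-03, -4.97901740e-04,
       -1.19398954e+00, -2.58538421e-01]), 'joint_vel': array([-0.0010171 ,  0.00278367,  0.00030448,  0.00151213, -0.0008071 ,
        0.00090298]), 'joint_efforts': array([-7.26508715e-04, -3.92285872e+01,  1.88400489e+01,  4.18620408e+00,
       -4.66934434e-03, -5.77477820e-06]), 'position': array([ 180.84024952, -597.65250232,  230.23125764]), 'ee_rot': array([-0.1027066 ,  0.69964109,  0.10420753,  0.69935291]), 'contact_force': array([-0.04361515,  1.09332941, -0.20043653]), 'wrist_torque': array([ 0.02303232,  0.01568882, -0.00903426]), 'gripper_width': 85.27312644457463}
18.700000000000003
scene {'K': array([[446.67970592,   0.        , 315.25308182],
       [  0.        , 446.67970592, 206.05786147],
       [  0.        ,   0.        ,   1.        ]]), 'rvec': array([ 1.9451978 , -0.89451635,  0.53988491]), 'tvec': array([-384.68865599,  271.22545991,  569.67317408])}
side {'K': array([[401.06867414,   0.        , 311.83469441],
       [  0.        , 401.06867414, 194.23230733],
       [  0.        ,   0.        ,   1.        ]]), 'rvec': array([ 0.54177167, -2.38230073,  1.53777611]), 'tvec': array([531.81816432, 155.18987419, 786.85847497])}
wrist {'K': array([[311.98252065,   0.        , 323.65751218],
       [  0.        , 311.98252065, 202.95747834],
       [  0.        ,   0.        ,   1.        ]]), 'T_tool_cam': array([[-3.40989140e-04, -2.94758820e-01,  9.55571620e-01,
        -1.42849244e+02],
       [ 9.99999928e-01,  5.64344042e-05,  3.74251021e-04,
        -1.63656090e-01],
       [-1.64240904e-04,  9.55571680e-01,  2.94758780e-01,
        -7.48156790e+01],
       [ 0.00000000e+00,  0.00000000e+00,  0.00000000e+00,
         1.00000000e+00]])}
```

View pics/scene0.png

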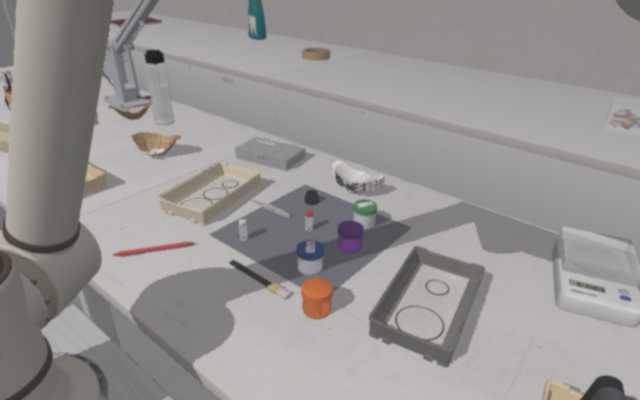

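View pics/side0.png

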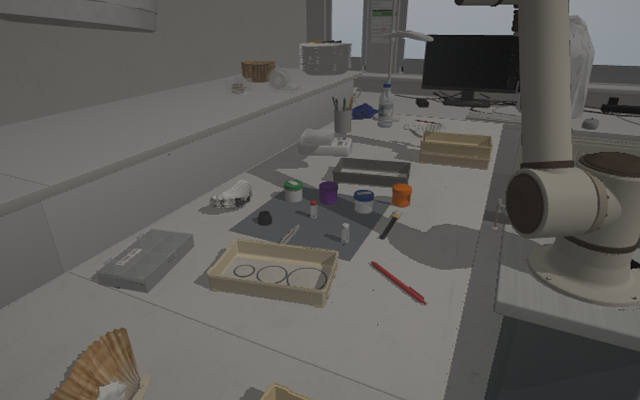

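View pics/wrist0.png

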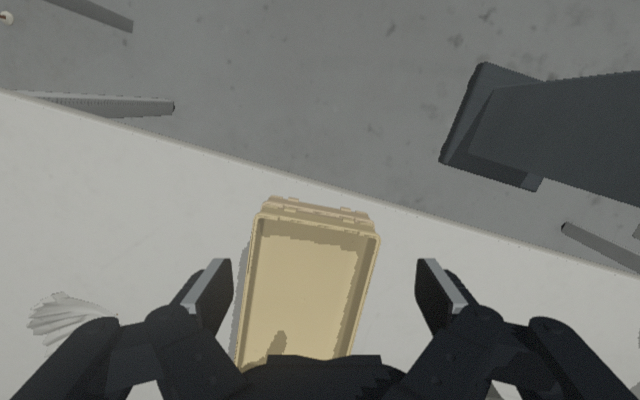

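```bash
cat > h.py <<'E'
from bench import arm,get_image,models
import numpy as np,cv2
from scipy.optimize import least_squares
from scipy.spatial.transform import Rotation as R
def take(n):
    s=arm.read_state(); g=get_image(n); 
    if n=="wrist":
        T=np.eye(4);T[:3,:3]=R.from_quat(s["ee_rot"]).as_matrix();T[:3,3]=s["position"]
        W=np.linalg.inv(T@g["T_tool_cam"]); g["R"]=W[:3,:3]; g["t"]=W[:3,3]
    else: g["R"]=cv2.Rodrigues(g["rvec"])[0]; g["t"]=np.array(g["tvec"]).ravel()
    return g
def proj(g,P):
    c=np.atleast_2d(P)@g["R"].T+g["t"]; p=c@g["K"].T; return p[:,:2]/p[:,2:]
def ray(g,uv,z):
    uv=np.atleast_2d(uv); d=np.c_[uv,np.ones(len(uv))]@np.linalg.inv(g["K"]).T@g["R"]; o=-g["R"].T@g["t"]
    return o+d*((z-o[2])/d[:,2])[:,None]
def save(g,name,crop=None,scale=1):
    im=g["img"][:,:,::-1].copy()
    if crop: im=im[crop[1]:crop[3],crop[0]:crop[2]]
    cv2.imwrite("pics/"+name,cv2.resize(im,None,fx=scale,fy=scale,interpolation=cv2.INTER_CUBIC))
E
python3 - <<'E'
from h import *
for cam in("scene","side"):
    g=take(cam); save(g,cam+"1.png",(150,120,490,360) if cam=="scene" else (200,140,430,310),2.35 if cam=="scene" else 3.4)
    for q in "dark_tray pale_tray green_pot blue_pot loupe red_vial white_vial tweezers brush dishes".split():
        print(cam,q,[(np.round(r["extent"]).astype(int).tolist(),round(float(r["conf"]),2)) for r in models.cut_out(cam,q)])
print(arm.read_state()["clock"])
E
```

```text
scene dark_tray [([368, 246, 486, 368], 0.75)]
scene pale_tray [([255, 206, 288, 217], 0.72), ([158, 160, 260, 228], 0.65)]
scene green_pot [([349, 200, 376, 232], 0.86)]
scene blue_pot [([299, 243, 326, 272], 0.91), ([339, 221, 366, 254], 0.81), ([299, 278, 331, 320], 0.67), ([305, 212, 313, 230], 0.3)]
scene loupe [([302, 190, 316, 207], 0.59)]
scene red_vial [([254, 204, 290, 216], 0.68), ([303, 208, 314, 230], 0.6)]
scene white_vial [([241, 219, 248, 241], 0.58), ([352, 202, 378, 230], 0.5)]
scene tweezers [([254, 203, 289, 218], 0.5)]
scene brush [([231, 261, 290, 300], 0.97)]
scene dishes [([332, 162, 386, 196], 0.56)]
side dark_tray [([331, 158, 413, 186], 0.96)]
side pale_tray [([207, 238, 341, 311], 0.64)]
side green_pot [([284, 181, 302, 205], 0.76)]
side blue_pot [([315, 182, 338, 206], 0.9), ([391, 184, 412, 209], 0.79), ([355, 186, 378, 212], 0.64)]
side loupe [([257, 211, 273, 228], 0.72)]
side red_vial [([283, 226, 300, 244], 0.72), ([308, 203, 314, 220], 0.58)]
side white_vial [([341, 223, 348, 246], 0.51)]
side tweezers [([281, 225, 297, 244], 0.55), ([381, 209, 402, 239], 0.18)]
side brush [([380, 207, 404, 241], 0.51)]
side dishes [([206, 181, 252, 212], 0.85)]
1.25
```

View pics/scene1.png

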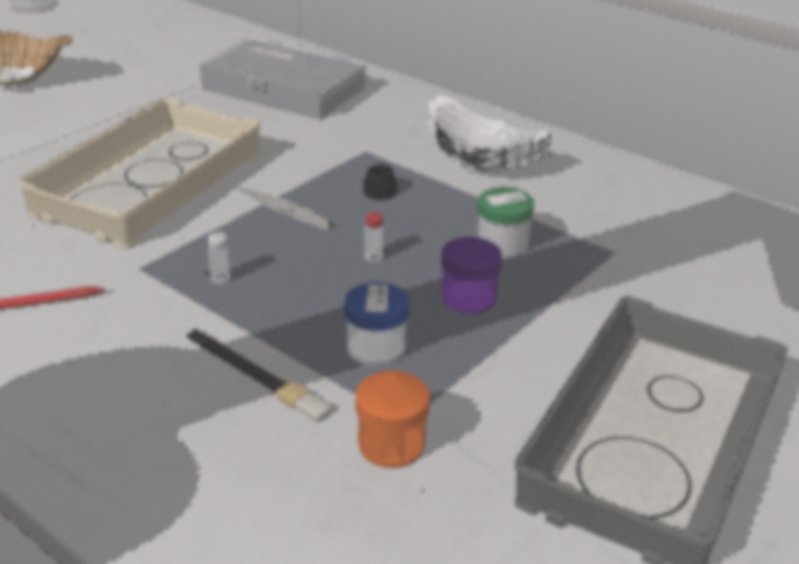

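View pics/side1.png

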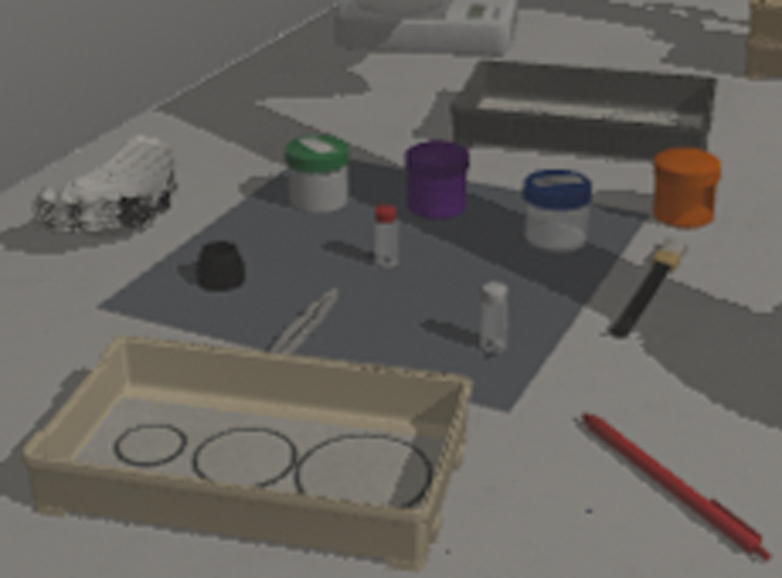

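```bash
cat > loc.py <<'E'
from h import *
gs={c:take(c) for c in("scene","side")}
def cyl(x,y,segs):
    a=np.linspace(0,2*np.pi,40); return np.vstack([np.c_[x+r*np.cos(a),y+r*np.sin(a),0*a+z] for r,z in segs])
pot=[(24,0),(24,40),(26,40),(26,50)];vial=[(9,0),(9,45)];lp=[(17.5,0),(17.5,8),(12,27)]
D={"green":(pot,[349,200,376,232],[284,181,302,205]),"blue":(pot,[299,243,326,272],[355,186,378,212]),
"purple":(pot,[339,221,366,254],[315,182,338,206]),"orange":(pot,[299,278,331,320],[391,184,412,209]),"loupe":(lp,[302,190,316,207],[257,211,273,228]),
"red":(vial,[303,208,314,230],[308,203,314,220]),"white":(vial,[240,219,248,241],[341,223,348,246])}
for k,(m,e1,e2) in D.items():
    def res(p,both=False):
        o=[]
        for c,e in(("scene",e1),("side",e2)):
            uv=proj(gs[c],cyl(p[0],p[1],m)); o+=list(np.r_[uv.min(0),uv.max(0)]-e)
        return np.array(o)
    f=least_squares(res,ray(gs["scene"],[[(e1[0]+e1[2])/2,e1[3]]],0)[0,:2],loss="soft_l1")
    print(k,f.x.round(1),"dist",np.hypot(*f.x).round(),"res",res(f.x).round(1))
def rays(c,uv): return ray(gs[c],uv,8.5)[:,:2].round(1).tolist()
print("dark scene big,small",rays("scene",[(418.9,323),(437.2,286.8)]))
print("pale side s,m,b",rays("side",[(244.4,270.9),(272,275),(307.3,279.1)]))
print("pale scene s,m",rays("scene",[(230,183.8),(216,193.6)]))
S=lambda *p:[(a/2.35+150,b/2.35+120) for a,b in p]
L=lambda *p:[(a/3.4+200,b/3.4+140) for a,b in p]
print("tweezers side",ray(gs["side"],L((335,293),(275,350)),5).round(0)[:,:2].tolist(),"scene",ray(gs["scene"],S((240,190),(332,227)),5).round(0)[:,:2].tolist())
print("brush scene",ray(gs["scene"],S((192,333),(328,414)),4).round(0)[:,:2].tolist())
print("dishes",ray(gs["scene"],S((435,140),(550,160)),10).round(0)[:,:2].tolist())
print("pale outer top corners scene",ray(gs["scene"],S((22,182),(126,218),(260,125),(168,100)),40).round(0)[:,:2].tolist())
print("dark outer top corners scene",ray(gs["scene"],S((518,468),(705,540),(785,345),(628,298)),40).round(0)[:,:2].tolist())
E
python3 loc.py
```

```text
green [677.6 -64.3] dist 681.0 res [ 0.7 -1.3 -1.7 -1.9  0.2 -1.3  1.3 -1.4]
blue [480.1 -92.5] dist 489.0 res [-0.4 -1.3  1.1  7.7  1.   1.7 -1.6  1.1]
purple [ 592.3 -100. ] dist 601.0 res [ 0.  -1.4 -0.5  0.1  3.1 -1.9 -0.7 -1.9]
orange [ 404.1 -161.3] dist 435.0 res [-0.  -1.5 -0.1  0.   0.6 -0.9  0.2 -1.1]
loupe [677.1  86. ] dist 683.0 res [-0.4 -0.3  0.2 -1.4  1.3  0.3 -0.3 -1.3]
red [588.1  13.3] dist 588.0 res [ 0.4 -0.  -2.   0.2 -1.  -2.7  0.4 -0.4]
white [468.8  85.4] dist 477.0 res [-2.  -1.   0.2  0.2 -0.8 -0.9  0.7 -2.3]
dark scene big,small [[484.1, -313.1], [585.3, -294.3]]
pale side s,m,b [[600.5, 285.9], [543.9, 274.4], [475.9, 257.1]]
pale scene s,m [[603.5, 285.2], [547.0, 270.5]]
tweezers side [[592.0, 73.0], [591.0, 158.0]] scene [[585.0, 184.0], [594.0, 66.0]]
brush scene [[397.0, 40.0], [398.0, -110.0]]
dishes [[798.0, 101.0], [843.0, -20.0]]
pale outer top corners scene [[417.0, 302.0], [440.0, 175.0], [653.0, 224.0], [629.0, 345.0]]
dark outer top corners scene [[411.0, -266.0], [435.0, -384.0], [653.0, -346.0], [629.0, -226.0]]
```

```bash
cat > mv.py <<'E'
import sys
from h import *
def mv(*ts):
    s=arm.read_state(); R0=R.from_quat(s["ee_rot"]); p=s["position"]
    print("clk",round(s["clock"],2),"pos",p.round(1),"w",round(s["gripper_width"],1),"F",np.round(s["contact_force"],1))
    for x,y,z,a in ts:
        a=np.radians(a); Y=np.array([np.cos(a),np.sin(a),0]); X=np.array([0,0,-1.]); Rt=R.from_matrix(np.c_[X,Y,np.cross(X,Y)])
        print((x,y,z),"d",(R0.inv().apply(np.array([x,y,z])-p)/1000).round(4),"w",np.degrees((R0.inv()*Rt).as_rotvec()).round(1))
if __name__=="__main__":
    v=[float(k) for k in sys.argv[1:]]; mv(*[v[i:i+4] for i in range(0,len(v),4)])
E
python3 mv.py 520 -40 300 102
```

```text
clk 1.35 pos [ 181.  -598.2  231.3] w 85.5 F [-0.4  1.1  0.8]
(520.0, -40.0, 300.0) d [-0.0687  0.4361  0.4861] w [ 4.8 -0.  -0. ]
```

Call:
arm_command(
  rows=[
    {"dx": -0.069,"dy": 0.436,"dz": 0.486,"wx": 4.8,"wy": 0,"wz": 0,"gripper": -1},
    {"dx": -0.069,"dy": 0.436,"dz": 0.486,"wx": 4.8,"wy": 0,"wz": 0,"gripper": -1},
    {"dx": -0.069,"dy": 0.436,"dz": 0.486,"wx": 4.8,"wy": 0,"wz": 0,"gripper": -1},
    {"dx": -0.069,"dy": 0.436,"dz": 0.486,"wx": 4.8,"wy": 0,"wz": 0,"gripper": -1},
    {"dx": -0.069,"dy": 0.436,"dz": 0.486,"wx": 4.8,"wy": 0,"wz": 0,"gripper": -1},
    {"dx": -0.069,"dy": 0.436,"dz": 0.486,"wx": 4.8,"wy": 0,"wz": 0,"gripper": -1},
    {"dx": -0.069,"dy": 0.436,"dz": 0.486,"wx": 4.8,"wy": 0,"wz": 0,"gripper": -1},
    {"dx": -0.069,"dy": 0.436,"dz": 0.486,"wx": 4.8,"wy": 0,"wz": 0,"gripper": -1},
  ],
)

```text
clock: 2.15
position: [388.1, -256.4, 274.0]
ee_rot: [-0.074, 0.703, 0.074, 0.704]
contact_force: [0.9, -1.0, -0.1]
gripper_width: 85.7
```

```bash
python3 mv.py 520 -40 300 102
```

```text
clk 2.15 pos [ 388.1 -256.4  274. ] w 85.7 F [ 0.9 -1.  -0.1]
(520.0, -40.0, 300.0) d [-0.0259  0.1841  0.1741] w [0.  0.1 0. ]
```

Call:
arm_command(
  rows=[
    {"dx": -0.026,"dy": 0.184,"dz": 0.174,"wx": 0,"wy": 0,"wz": 0,"gripper": -1},
    {"dx": -0.026,"dy": 0.184,"dz": 0.174,"wx": 0,"wy": 0,"wz": 0,"gripper": -1},
    {"dx": -0.026,"dy": 0.184,"dz": 0.174,"wx": 0,"wy": 0,"wz": 0,"gripper": -1},
    {"dx": -0.026,"dy": 0.184,"dz": 0.174,"wx": 0,"wy": 0,"wz": 0,"gripper": -1},
    {"dx": -0.026,"dy": 0.184,"dz": 0.174,"wx": 0,"wy": 0,"wz": 0,"gripper": -1},
    {"dx": -0.026,"dy": 0.184,"dz": 0.174,"wx": 0,"wy": 0,"wz": 0,"gripper": -1},
    {"dx": -0.026,"dy": 0.184,"dz": 0.174,"wx": 0,"wy": 0,"wz": 0,"gripper": -1},
    {"dx": -0.026,"dy": 0.184,"dz": 0.174,"wx": 0,"wy": 0,"wz": 0,"gripper": -1},
  ],
)

```text
clock: 2.95
position: [519.3, -40.6, 299.9]
ee_rot: [-0.074, 0.703, 0.074, 0.703]
contact_force: [0.2, 0.1, -0.0]
gripper_width: 85.8
```

```bash
cat > ov.py <<'E'
from h import *
import sys
out=sys.argv[1]
g=take("wrist")
a=np.linspace(0,2*np.pi,60)
im=cv2.resize(g["img"][:,:,::-1],None,fx=1.25,fy=1.25)
cv2.imwrite("pics/raw_"+out,im)
def circ(x,y,z,r,c):
    uv=proj(g,np.c_[x+r*np.cos(a),y+r*np.sin(a),0*a+z])*1.25; cv2.polylines(im,[np.round(uv).astype(int)],True,c,1)
import json
for x,y,z,r in json.load(open("circ.json")): circ(x,y,z,r,(0,255,255))
cv2.imwrite("pics/"+out,im)
E
cat > circ.json <<'E'
[[677.6,-64.3,50,26],[480,-92.5,50,26],[677,86,0,17.5],[588,13,45,8],[469,85,45,8],[484,-313,8.5,36],[585,-294,8.5,18],[476,257,8.5,36],[545,273,8.5,27],[601.5,285.5,8.5,18],[592,-100,50,26]]
E
python3 ov.py w1.png; python3 mv.py 520 -40 300 102
```

```text
clk 3.0 pos [519.2 -41.  300. ] w 85.3 F [ 0.4  0.1 -0.2]
(520.0, -40.0, 300.0) d [-0.      0.0009  0.001 ] w [-0.  0.  0.]
```

View pics/w1.png

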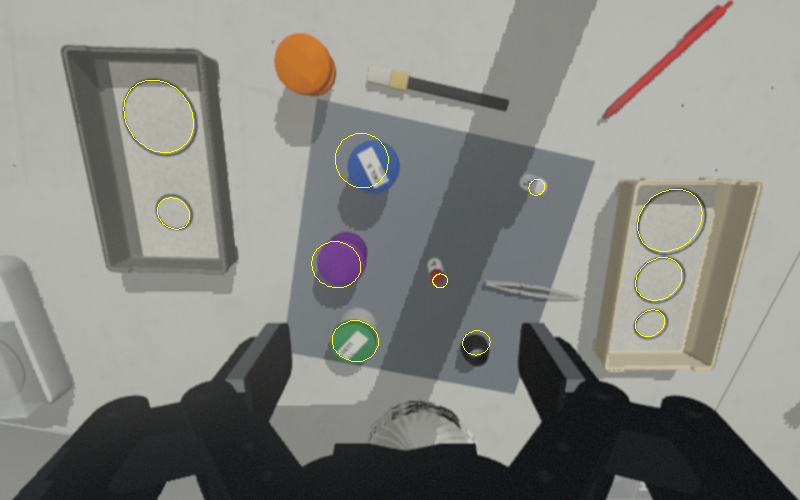

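```bash
python3 - <<'E'
from h import *
g=take("wrist")
for q in "green_pot blue_pot loupe red_vial white_vial".split():
    for r in models.cut_out("wrist",q): print(q,(np.array(r["extent"])*1.25).round(1).tolist(),round(float(r["conf"]),2))
for k,uv,z in[("blue",(374,166),50),("green",(356,341),50),("red",(438,278),45),("white",(537,186),45)]:
    print(k,ray(g,[np.array(uv)/1.25],z)[0].round(1))
save(g,"z1.png",(190,120,480,310),2.75)
E
```

```text
green_pot [332.5, 307.5, 379.6, 364.1] 0.86
blue_pot [319.5, 231.0, 369.5, 285.9] 0.89
blue_pot [345.6, 138.8, 399.5, 195.0] 0.88
blue_pot [276.9, 35.0, 338.1, 92.9] 0.8
loupe [462.4, 334.4, 492.2, 368.9] 0.63
red_vial [430.6, 256.4, 443.4, 284.8] 0.6
white_vial [366.2, 400.5, 476.9, 450.4] 0.56
white_vial [518.0, 171.8, 547.1, 194.6] 0.55
blue [482.4 -79.8  50. ]
green [677.3 -63.9  50. ]
red [585.7  10.1  45. ]
white [468.1  85.1  45. ]
```

View pics/z1.png

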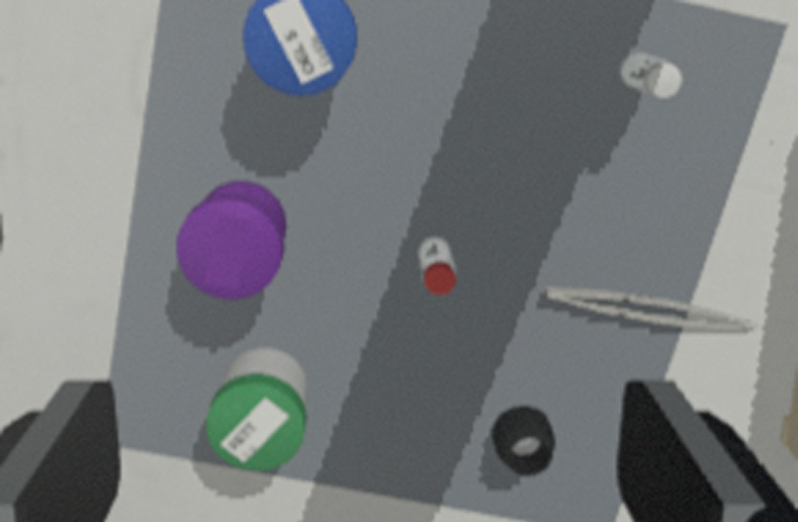

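```bash
python3 - <<'E'
from h import *
a=take("scene");b=take("side")
print(ray(a,[(310.4,247)],50),ray(b,[(363.8,192.5)],50))
print(ray(a,[(310.4,247)],35),ray(b,[(363.8,192.5)],35))
print(ray(a,[((530-25)/2.35+150-0,207/2.35+120-3)],50),ray(b,[(317/3.4+200,150/3.4+140)],50))
save(a,"s2.png",(270,170,420,290),5);save(b,"s3.png",(240,160,430,260),4.2)
E
python3 mv.py 482 -80 120 102 482 -80 13 102
```

```text
[[483.7737086  -83.37845423  50.        ]] [[483.94032703 -84.66593619  50.        ]]
[[500.03814818 -69.70829258  35.        ]] [[ 494.59619955 -116.96778538   35.        ]]
[[679.72503752 -70.0145115   50.        ]] [[676.02360816 -58.42486323  50.        ]]
clk 3.4 pos [519.7 -40.6 300.2] w 85.2 F [ 0.2  0.9 -0.8]
(482.0, -80.0, 120.0) d [ 0.1801 -0.0306 -0.0453] w [-0.   0.1  0. ]
(482.0, -80.0, 13.0) d [ 0.2871 -0.0306 -0.0454] w [-0.   0.1  0. ]
```

View pics/s2.png

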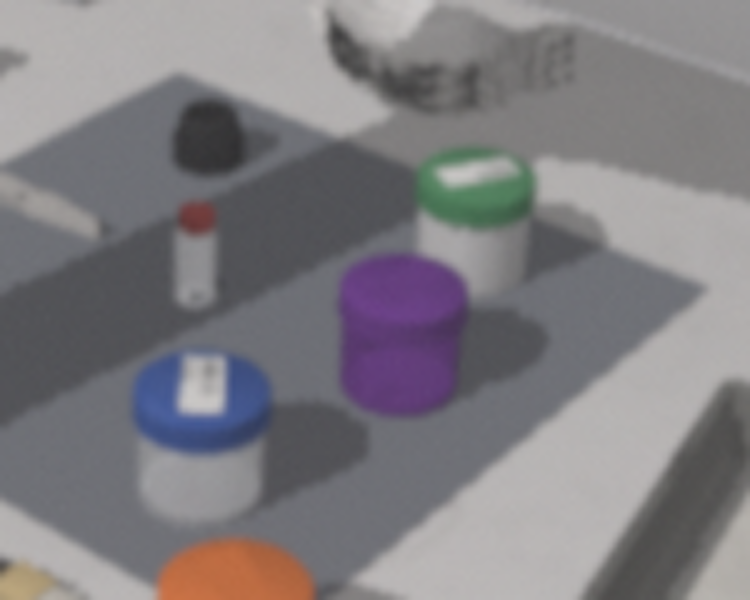

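View pics/s3.png

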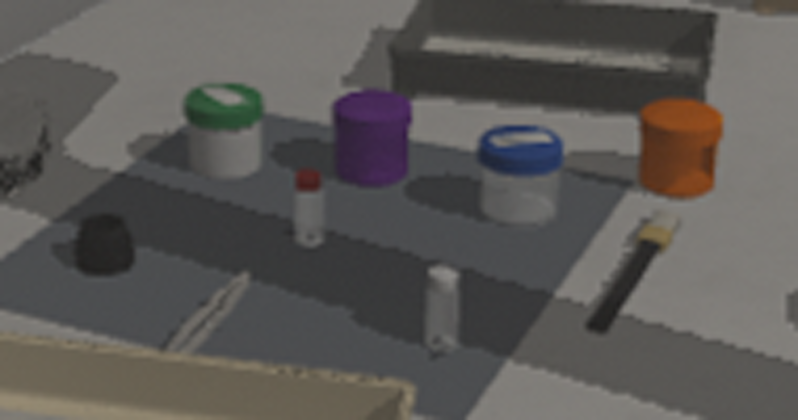

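Call:
arm_command(
  rows=[
    {"dx": 0.18,"dy": -0.031,"dz": -0.044,"wx": 0,"wy": 0,"wz": 0,"gripper": -1},
    {"dx": 0.18,"dy": -0.031,"dz": -0.044,"wx": 0,"wy": 0,"wz": 0,"gripper": -1},
    {"dx": 0.18,"dy": -0.031,"dz": -0.044,"wx": 0,"wy": 0,"wz": 0,"gripper": -1},
    {"dx": 0.18,"dy": -0.031,"dz": -0.044,"wx": 0,"wy": 0,"wz": 0,"gripper": -1},
    {"dx": 0.2,"dy": -0.031,"dz": -0.044,"wx": 0,"wy": 0,"wz": 0,"gripper": -1},
    {"dx": 0.23,"dy": -0.031,"dz": -0.044,"wx": 0,"wy": 0,"wz": 0,"gripper": -1},
    {"dx": 0.26,"dy": -0.031,"dz": -0.044,"wx": 0,"wy": 0,"wz": 0,"gripper": -1},
    {"dx": 0.29,"dy": -0.031,"dz": -0.044,"wx": 0,"wy": 0,"wz": 0,"gripper": -1},
  ],
)

```text
clock: 4.2
position: [484.0, -80.2, 9.4]
ee_rot: [-0.074, 0.702, 0.074, 0.704]
contact_force: [0.3, -0.1, 0.4]
gripper_width: 85.0
```

```bash
python3 - <<'E'
from h import *
g=take("wrist"); save(g,"b1.png",None,1)
E
python3 mv.py 483 -81 9 102 483 -81 100 102 476 257 100 103 476 257 18 103
```

```text
clk 4.25 pos [480.4 -80.5   5. ] w 85.3 F [-1.3  0.8 -3.8]
(483.0, -81.0, 9.0) d [-0.0041 -0.001   0.0024] w [-0.1 -0.4 -0. ]
(483.0, -81.0, 100.0) d [-0.0951 -0.0009  0.0018] w [-0.1 -0.4 -0. ]
(476.0, 257.0, 100.0) d [-0.0953  0.3312  0.0647] w [-1.1 -0.4 -0. ]
(476.0, 257.0, 18.0) d [-0.0133  0.3312  0.0652] w [-1.1 -0.4 -0. ]
```

View pics/b1.png

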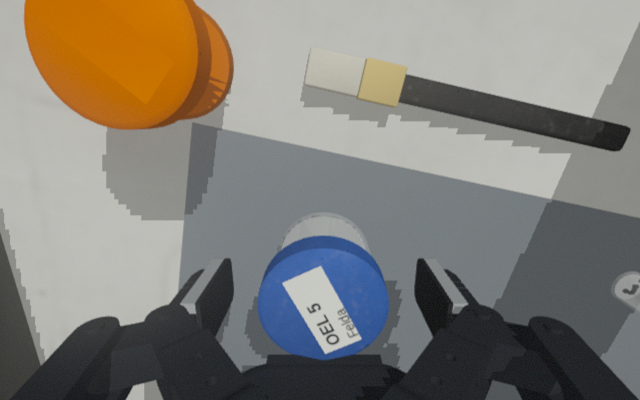

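Call:
arm_command(
  rows=[
    {"dx": -0.004,"dy": -0.001,"dz": 0.002,"wx": 0,"wy": 0,"wz": 0,"gripper": 1},
    {"dx": -0.004,"dy": -0.001,"dz": 0.002,"wx": 0,"wy": 0,"wz": 0,"gripper": 1},
    {"dx": -0.004,"dy": -0.001,"dz": 0.002,"wx": 0,"wy": 0,"wz": 0,"gripper": 1},
    {"dx": -0.004,"dy": -0.001,"dz": 0.002,"wx": 0,"wy": 0,"wz": 0,"gripper": 1},
    {"dx": -0.004,"dy": -0.001,"dz": 0.002,"wx": 0,"wy": 0,"wz": 0,"gripper": 1},
    {"dx": -0.004,"dy": -0.001,"dz": 0.002,"wx": 0,"wy": 0,"wz": 0,"gripper": 1},
    {"dx": -0.004,"dy": -0.001,"dz": 0.002,"wx": 0,"wy": 0,"wz": 0,"gripper": 1},
    {"dx": -0.004,"dy": -0.001,"dz": 0.002,"wx": 0,"wy": 0,"wz": 0,"gripper": 1},
  ],
)

```text
clock: 5.05
position: [484.2, -80.9, 10.8]
ee_rot: [-0.074, 0.704, 0.073, 0.702]
contact_force: [-0.2, 0.5, 6.9]
gripper_width: 46.3
```

```bash
python3 mv.py 483 -81 110 102 476 257 110 103 476 257 18 103
```

```text
clk 5.05 pos [484.2 -80.9  10.8] w 46.3 F [-0.2  0.5  6.9]
(483.0, -81.0, 110.0) d [-0.0992  0.0001 -0.0015] w [-0.1 -0.2  0. ]
(476.0, 257.0, 110.0) d [-0.0994  0.3323  0.0616] w [-1.1 -0.2  0. ]
(476.0, 257.0, 18.0) d [-0.0074  0.3323  0.0619] w [-1.1 -0.2  0. ]
```

Call:
arm_command(
  rows=[
    {"dx": -0.05,"dy": 0,"dz": 0,"wx": 0,"wy": 0,"wz": 0,"gripper": 1},
    {"dx": -0.1,"dy": 0,"dz": 0,"wx": 0,"wy": 0,"wz": 0,"gripper": 1},
    {"dx": -0.1,"dy": 0.04,"dz": 0.01,"wx": 0,"wy": 0,"wz": 0,"gripper": 1},
    {"dx": -0.1,"dy": 0.09,"dz": 0.018,"wx": 0,"wy": 0,"wz": 0,"gripper": 1},
    {"dx": -0.1,"dy": 0.14,"dz": 0.027,"wx": 0,"wy": 0,"wz": 0,"gripper": 1},
    {"dx": -0.1,"dy": 0.19,"dz": 0.036,"wx": 0,"wy": 0,"wz": 0,"gripper": 1},
    {"dx": -0.1,"dy": 0.24,"dz": 0.045,"wx": 0,"wy": 0,"wz": 0,"gripper": 1},
    {"dx": -0.1,"dy": 0.285,"dz": 0.054,"wx": -1,"wy": 0,"wz": 0,"gripper": 1},
  ],
)

```text
clock: 5.85
position: [477.6, 211.2, 111.3]
ee_rot: [-0.08, 0.703, 0.08, 0.702]
contact_force: [1.1, -0.2, 0.3]
gripper_width: 46.7
```

```bash
python3 mv.py 476 257 90 103 476 257 21 103; python3 -c "
from h import *
g=take('wrist'); save(g,'b2.png')"
```

```text
clk 5.85 pos [477.6 211.2 111.3] w 46.7 F [ 1.1 -0.2  0.3]
(476.0, 257.0, 90.0) d [0.0213 0.045  0.0088] w [-0.  -0.1 -0. ]
(476.0, 257.0, 21.0) d [0.0903 0.045  0.0089] w [-0.  -0.1 -0. ]
```

View pics/b2.png

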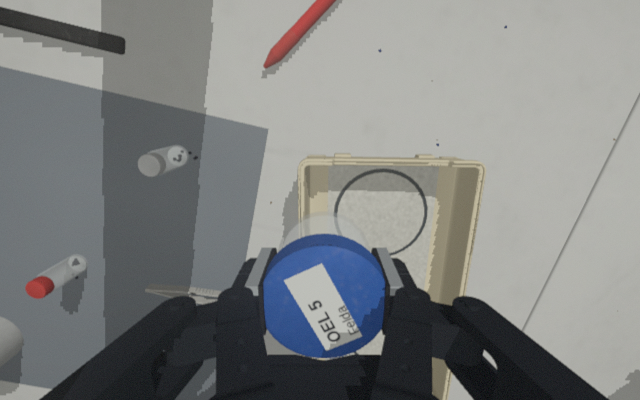

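Call:
arm_command(
  rows=[
    {"dx": 0,"dy": 0.045,"dz": 0.009,"wx": 0,"wy": 0,"wz": 0,"gripper": 1},
    {"dx": 0.01,"dy": 0.045,"dz": 0.009,"wx": 0,"wy": 0,"wz": 0,"gripper": 1},
    {"dx": 0.04,"dy": 0.045,"dz": 0.009,"wx": 0,"wy": 0,"wz": 0,"gripper": 1},
    {"dx": 0.065,"dy": 0.045,"dz": 0.009,"wx": 0,"wy": 0,"wz": 0,"gripper": 1},
    {"dx": 0.08,"dy": 0.045,"dz": 0.009,"wx": 0,"wy": 0,"wz": 0,"gripper": 1},
    {"dx": 0.087,"dy": 0.045,"dz": 0.009,"wx": 0,"wy": 0,"wz": 0,"gripper": 1},
    {"dx": 0.09,"dy": 0.045,"dz": 0.009,"wx": 0,"wy": 0,"wz": 0,"gripper": 1},
    {"dx": 0.09,"dy": 0.045,"dz": 0.009,"wx": 0,"wy": 0,"wz": 0,"gripper": 1},
  ],
)

```text
clock: 6.7
position: [478.5, 263.9, 22.3]
ee_rot: [-0.081, 0.701, 0.083, 0.703]
contact_force: [-0.4, 0.7, -0.1]
gripper_width: 46.3
```

```bash
python3 mv.py 476 257 21 103 476 257 110 103  469 85 110 102; python3 -c "
from h import *
g=take('scene'); save(g,'b3.png',(130,130,330,280),4)
g=take('wrist'); save(g,'b3w.png')"
```

```text
clk 6.7 pos [478.5 263.9  22.3] w 46.3 F [-0.4  0.7 -0.1]
(476.0, 257.0, 21.0) d [ 0.0012 -0.0061 -0.004 ] w [ 0.3  0.2 -0.2]
(476.0, 257.0, 110.0) d [-0.0878 -0.0058 -0.0037] w [ 0.3  0.2 -0.2]
(469.0, 85.0, 110.0) d [-0.0885 -0.1716 -0.0502] w [ 1.3  0.2 -0.2]
```

View pics/b3.png

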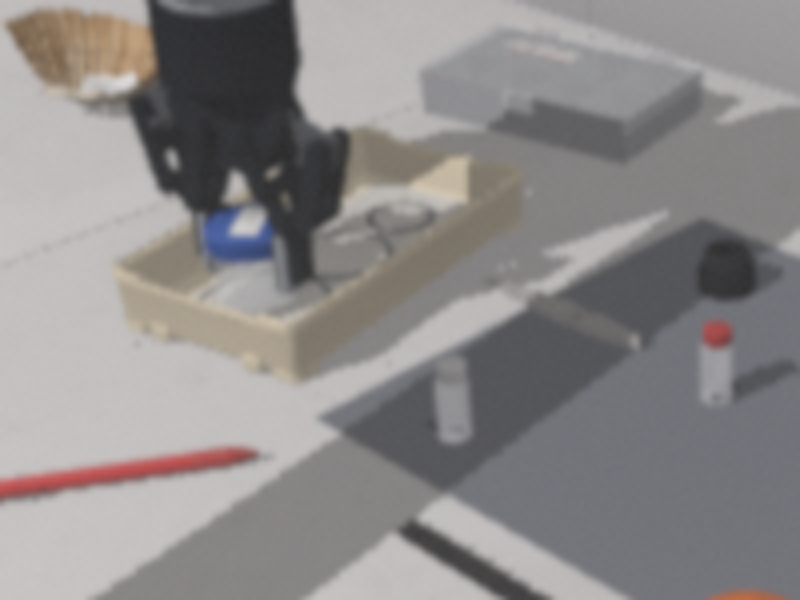

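View pics/b3w.png

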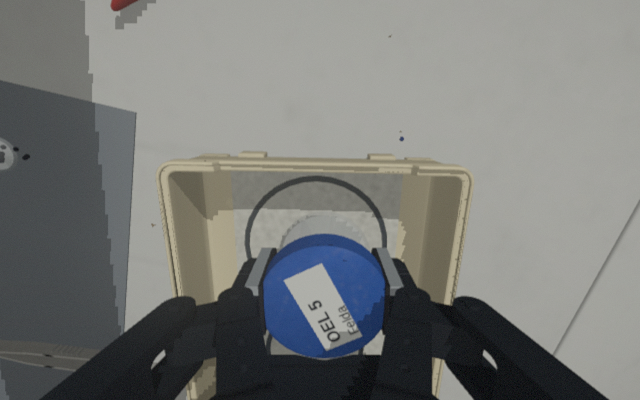

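Call:
arm_command(
  rows=[
    {"dx": 0.001,"dy": -0.005,"dz": -0.003,"wx": 0,"wy": 0,"wz": 0,"gripper": 1},
    {"dx": 0.002,"dy": -0.005,"dz": -0.003,"wx": 0,"wy": 0,"wz": 0,"gripper": 1},
    {"dx": 0.002,"dy": -0.005,"dz": -0.003,"wx": 0,"wy": 0,"wz": 0,"gripper": 1},
    {"dx": 0.002,"dy": -0.005,"dz": -0.003,"wx": 0,"wy": 0,"wz": 0,"gripper": -0.45},
    {"dx": 0.002,"dy": -0.005,"dz": -0.003,"wx": 0,"wy": 0,"wz": 0,"gripper": -0.45},
    {"dx": 0.002,"dy": -0.005,"dz": -0.003,"wx": 0,"wy": 0,"wz": 0,"gripper": -0.45},
    {"dx": 0.002,"dy": -0.005,"dz": -0.003,"wx": 0,"wy": 0,"wz": 0,"gripper": -0.45},
    {"dx": 0.002,"dy": -0.005,"dz": -0.003,"wx": 0,"wy": 0,"wz": 0,"gripper": -0.45},
  ],
)

```text
clock: 7.6
position: [477.0, 258.7, 20.8]
ee_rot: [-0.081, 0.701, 0.084, 0.704]
contact_force: [-0.4, -0.4, -0.4]
gripper_width: 61.9
```

```bash
python3 mv.py 476 257 110 103  469 85 110 102;  python3 -c "
from h import *
g=take('wrist'); save(g,'b4w.png')"
```

```text
clk 7.6 pos [477.  258.7  20.8] w 61.9 F [-0.4 -0.4 -0.4]
(476.0, 257.0, 110.0) d [-0.0892 -0.0011 -0.001 ] w [ 0.4  0.3 -0.2]
(469.0, 85.0, 110.0) d [-0.0901 -0.1668 -0.0475] w [ 1.4  0.3 -0.2]
```

View pics/b4w.png

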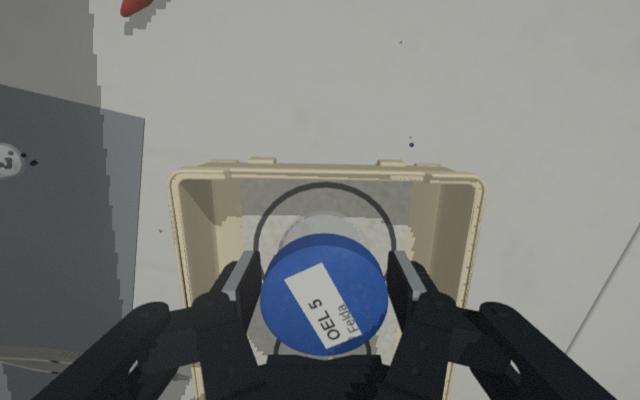

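```bash
python3 mv.py 477 258.7 120 103 620 60 120 102 
```

```text
clk 7.65 pos [477.  258.7  20.8] w 61.9 F [-0.3  0.1 -0.6]
(477.0, 258.7, 120.0) d [-0.0992  0.0004  0.0004] w [ 0.4  0.3 -0.2]
(620.0, 60.0, 120.0) d [-0.0996 -0.226   0.0936] w [ 1.4  0.3 -0.2]
```

Call:
arm_command(
  rows=[
    {"dx": -0.05,"dy": 0,"dz": 0,"wx": 0,"wy": 0,"wz": 0,"gripper": -0.45},
    {"dx": -0.1,"dy": 0,"dz": 0,"wx": 0,"wy": 0,"wz": 0,"gripper": -0.45},
    {"dx": -0.1,"dy": -0.06,"dz": 0.02,"wx": 0.4,"wy": 0.3,"wz": 0,"gripper": -1},
    {"dx": -0.1,"dy": -0.11,"dz": 0.04,"wx": 1.4,"wy": 0.3,"wz": 0,"gripper": -1},
    {"dx": -0.1,"dy": -0.15,"dz": 0.06,"wx": 1.4,"wy": 0.3,"wz": 0,"gripper": -1},
    {"dx": -0.1,"dy": -0.2,"dz": 0.08,"wx": 1.4,"wy": 0.3,"wz": 0,"gripper": -1},
    {"dx": -0.1,"dy": -0.226,"dz": 0.094,"wx": 1.4,"wy": 0.3,"wz": 0,"gripper": -1},
    {"dx": -0.1,"dy": -0.226,"dz": 0.094,"wx": 1.4,"wy": 0.3,"wz": 0,"gripper": -1},
  ],
)

```text
clock: 8.45
position: [622.9, 55.8, 119.8]
ee_rot: [-0.071, 0.704, 0.073, 0.703]
contact_force: [-0.7, -0.4, -0.9]
gripper_width: 85.3
```

```bash
python3 ov.py w2.png; python3 mv.py 677 86 80 102 677 86 6 102
```

```text
clk 8.5 pos [621.3  57.6 119.6] w 85.5 F [-0.8 -0.5 -0. ]
(677.0, 86.0, 80.0) d [0.0396 0.0163 0.0604] w [-0.3 -0.1 -0.2]
(677.0, 86.0, 6.0) d [0.1136 0.0161 0.0605] w [-0.3 -0.1 -0.2]
```

View pics/w2.png

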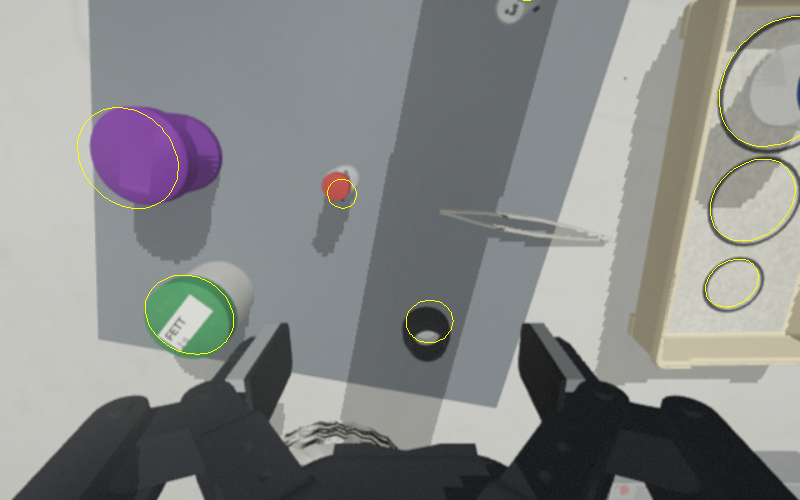

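```bash
python3 - <<'E'
from h import *
g=take("wrist")
save(g,"w3.png",(240,110,420,300),3)
print(g["t"]); print(arm.read_state()["position"])
for k,uv,z in[("red",(336,186),45),("green",(190,315),50),("loupe",(428,326),0)]:
    print(k,ray(g,[np.array(uv)/1.25],z)[0].round(1))
E
python3 mv.py 678 86 60 102 678 86 5 102
```

```text
[  69.29137153 -598.54238074   91.14014629]
[620.33293698  58.93871209 119.72778339]
red [582.9  11.1  45. ]
green [675.5 -61.9  50. ]
loupe [678.9  87.9   0. ]
clk 8.55 pos [620.3  58.9 119.7] w 85.6 F [-0.1  0.6 -0.4]
(678.0, 86.0, 60.0) d [0.0597 0.0144 0.0621] w [-0.2 -0.1 -0.2]
(678.0, 86.0, 5.0) d [0.1147 0.0142 0.0622] w [-0.2 -0.1 -0.2]
```

View pics/w3.png

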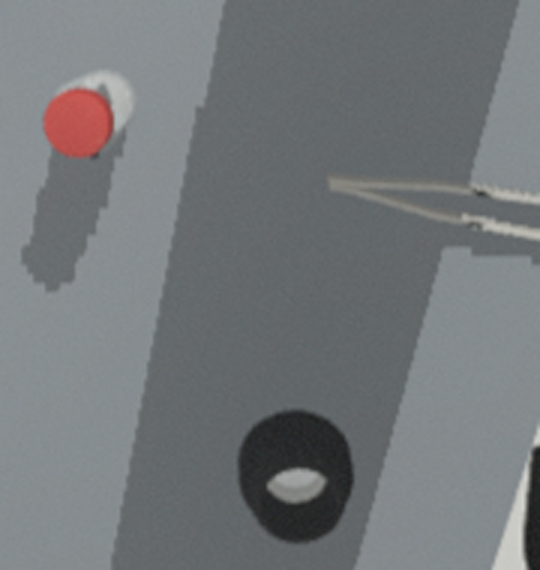

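Call:
arm_command(
  rows=[
    {"dx": 0.02,"dy": 0.014,"dz": 0.045,"wx": 0,"wy": 0,"wz": 0,"gripper": -1},
    {"dx": 0.05,"dy": 0.014,"dz": 0.062,"wx": 0,"wy": 0,"wz": 0,"gripper": -1},
    {"dx": 0.08,"dy": 0.014,"dz": 0.062,"wx": 0,"wy": 0,"wz": 0,"gripper": -1},
    {"dx": 0.1,"dy": 0.014,"dz": 0.062,"wx": 0,"wy": 0,"wz": 0,"gripper": -1},
    {"dx": 0.11,"dy": 0.014,"dz": 0.062,"wx": 0,"wy": 0,"wz": 0,"gripper": -1},
    {"dx": 0.115,"dy": 0.014,"dz": 0.062,"wx": 0,"wy": 0,"wz": 0,"gripper": -1},
    {"dx": 0.115,"dy": 0.014,"dz": 0.062,"wx": 0,"wy": 0,"wz": 0,"gripper": -1},
    {"dx": 0.115,"dy": 0.014,"dz": 0.062,"wx": 0,"wy": 0,"wz": 0,"gripper": -1},
  ],
)

```text
clock: 9.35
position: [678.6, 86.3, 6.2]
ee_rot: [-0.072, 0.703, 0.075, 0.703]
contact_force: [0.5, -0.3, 0.3]
gripper_width: 85.2
```

```bash
python3 mv.py 678.5 86.5 4 102; python3 -c "
from h import *
g=take('wrist'); save(g,'l1.png')"
```

```text
clk 9.35 pos [678.6  86.3   6.2] w 85.2 F [ 0.5 -0.3  0.3]
(678.5, 86.5, 4.0) d [ 0.0022  0.0002 -0.0001] w [-0.1  0.  -0.2]
```

View pics/l1.png

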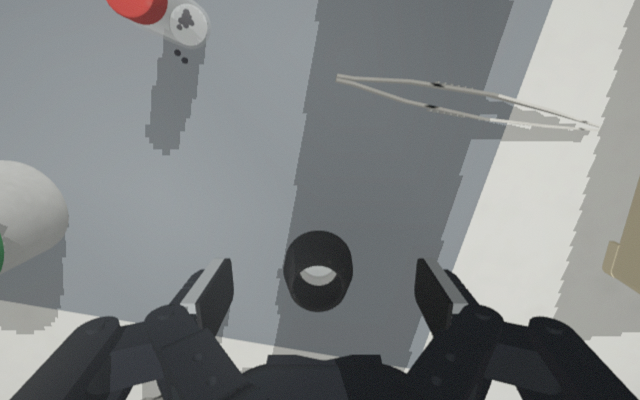

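Call:
arm_command(
  rows=[
    {"dx": 0.001,"dy": -0.002,"dz": 0,"wx": 0,"wy": 0,"wz": 0,"gripper": 1},
    {"dx": 0.001,"dy": -0.002,"dz": 0,"wx": 0,"wy": 0,"wz": 0,"gripper": 1},
    {"dx": 0.001,"dy": -0.002,"dz": 0,"wx": 0,"wy": 0,"wz": 0,"gripper": 1},
    {"dx": 0.001,"dy": -0.002,"dz": 0,"wx": 0,"wy": 0,"wz": 0,"gripper": 1},
    {"dx": 0.001,"dy": -0.002,"dz": 0,"wx": 0,"wy": 0,"wz": 0,"gripper": 1},
    {"dx": 0.001,"dy": -0.002,"dz": 0,"wx": 0,"wy": 0,"wz": 0,"gripper": 1},
    {"dx": 0.001,"dy": -0.002,"dz": 0,"wx": 0,"wy": 0,"wz": 0,"gripper": 1},
    {"dx": 0.001,"dy": -0.002,"dz": 0,"wx": 0,"wy": 0,"wz": 0,"gripper": 1},
  ],
)

```text
clock: 10.2
position: [679.6, 84.3, 6.0]
ee_rot: [-0.072, 0.703, 0.075, 0.704]
contact_force: [-0.6, 1.1, 5.7]
gripper_width: 32.9
```

```bash
python3 mv.py 678.5 84.5 100 102 544.2 272.7 100 103 544.2 272.7 18 103
```

```text
clk 10.2 pos [679.6  84.3   6. ] w 32.9 F [-0.6  1.1  5.7]
(678.5, 84.5, 100.0) d [-0.094   0.0008 -0.0008] w [-0.1  0.1 -0.2]
(544.2, 272.7, 100.0) d [-0.0934  0.2125 -0.0936] w [-1.1  0.1 -0.2]
(544.2, 272.7, 18.0) d [-0.0114  0.2122 -0.0938] w [-1.1  0.1 -0.2]
```

Call:
arm_command(
  rows=[
    {"dx": -0.05,"dy": 0,"dz": 0,"wx": 0,"wy": 0,"wz": 0,"gripper": 1},
    {"dx": -0.094,"dy": 0.01,"dz": -0.005,"wx": 0,"wy": 0,"wz": 0,"gripper": 1},
    {"dx": -0.094,"dy": 0.055,"dz": -0.024,"wx": 0,"wy": 0,"wz": 0,"gripper": 1},
    {"dx": -0.094,"dy": 0.1,"dz": -0.044,"wx": 0,"wy": 0,"wz": 0,"gripper": 1},
    {"dx": -0.094,"dy": 0.145,"dz": -0.064,"wx": -1,"wy": 0,"wz": 0,"gripper": 1},
    {"dx": -0.094,"dy": 0.185,"dz": -0.084,"wx": -1,"wy": 0,"wz": 0,"gripper": 1},
    {"dx": -0.094,"dy": 0.2125,"dz": -0.0936,"wx": -1,"wy": 0,"wz": 0,"gripper": 1},
    {"dx": -0.094,"dy": 0.2125,"dz": -0.0936,"wx": -1,"wy": 0,"wz": 0,"gripper": 1},
  ],
)

```text
clock: 11.0
position: [541.8, 275.4, 100.0]
ee_rot: [-0.079, 0.702, 0.082, 0.703]
contact_force: [0.0, 1.0, -0.5]
gripper_width: 33.2
```

```bash
python3 ov.py l2.png;python3 mv.py 544.2 272.7 60 103 544.2 272.7 17 103
```

```text
clk 11.05 pos [542.7 273.9  99.9] w 32.7 F [ 0.4 -0.4 -0.3]
(544.2, 272.7, 60.0) d [ 0.0399 -0.0017  0.0011] w [ 0.   0.  -0.2]
(544.2, 272.7, 17.0) d [ 0.0829 -0.0018  0.0011] w [ 0.   0.  -0.2]
```

View pics/l2.png

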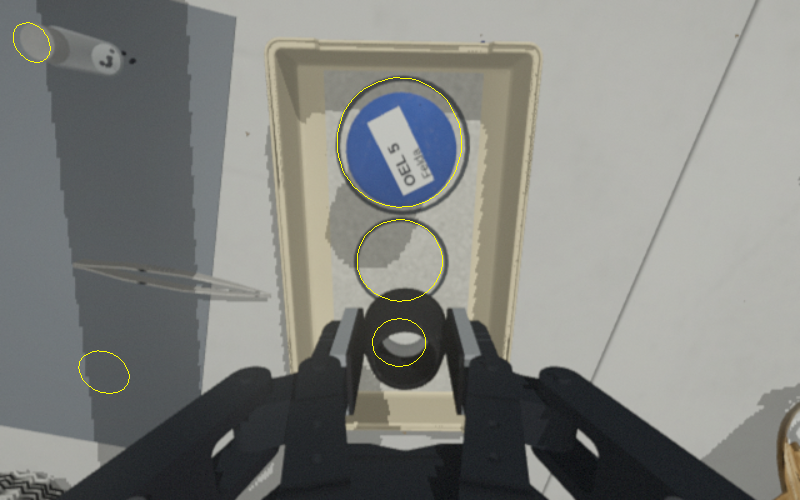

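Call:
arm_command(
  rows=[
    {"dx": 0.035,"dy": -0.001,"dz": 0.001,"wx": 0,"wy": 0,"wz": 0,"gripper": 1},
    {"dx": 0.06,"dy": -0.001,"dz": 0.001,"wx": 0,"wy": 0,"wz": 0,"gripper": 1},
    {"dx": 0.076,"dy": -0.001,"dz": 0.001,"wx": 0,"wy": 0,"wz": 0,"gripper": 1},
    {"dx": 0.081,"dy": -0.001,"dz": 0.001,"wx": 0,"wy": 0,"wz": 0,"gripper": 1},
    {"dx": 0.084,"dy": -0.001,"dz": 0.001,"wx": 0,"wy": 0,"wz": 0,"gripper": 1},
    {"dx": 0.084,"dy": -0.001,"dz": 0.001,"wx": 0,"wy": 0,"wz": 0,"gripper": 1},
    {"dx": 0.084,"dy": -0.001,"dz": 0.001,"wx": 0,"wy": 0,"wz": 0,"gripper": -0.1},
    {"dx": 0.084,"dy": -0.001,"dz": 0.001,"wx": 0,"wy": 0,"wz": 0,"gripper": -0.1},
  ],
)

```text
clock: 11.85
position: [544.5, 273.9, 17.0]
ee_rot: [-0.079, 0.702, 0.082, 0.703]
contact_force: [-0.5, -0.0, 0.5]
gripper_width: 47.0
```

```bash
python3 -c "
from h import *
g=take('wrist'); save(g,'l3.png')"; python3 mv.py 544 273 100 103 545 60 110 102 583 12 110 102
```

```text
clk 11.9 pos [544.4 273.8  16.8] w 47.1 F [-0.2  0.  -0.5]
(544.0, 273.0, 100.0) d [-0.0832 -0.0004 -0.0004] w [ 0.   0.1 -0.3]
(545.0, 60.0, 110.0) d [-0.0942 -0.208  -0.0474] w [ 1.   0.1 -0.3]
(583.0, 12.0, 110.0) d [-0.0944 -0.2634 -0.0212] w [ 1.   0.1 -0.3]
```

View pics/l3.png

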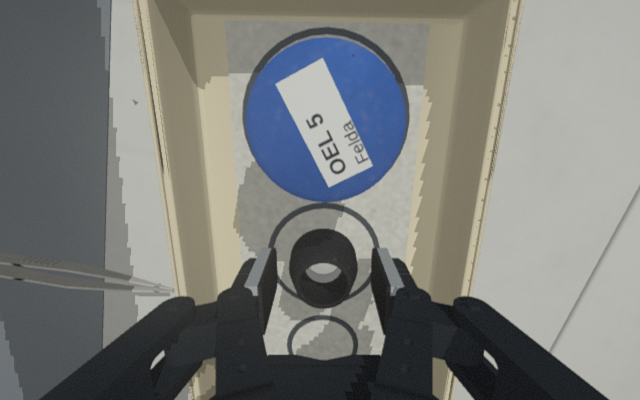

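Call:
arm_command(
  rows=[
    {"dx": -0.05,"dy": 0,"dz": 0,"wx": 0,"wy": 0,"wz": 0,"gripper": -0.1},
    {"dx": -0.09,"dy": 0,"dz": 0,"wx": 0,"wy": 0,"wz": 0,"gripper": -0.1},
    {"dx": -0.094,"dy": -0.05,"dz": -0.004,"wx": 0,"wy": 0,"wz": 0,"gripper": -0.1},
    {"dx": -0.094,"dy": -0.1,"dz": -0.01,"wx": 1,"wy": 0,"wz": 0,"gripper": -0.1},
    {"dx": -0.094,"dy": -0.15,"dz": -0.015,"wx": 1,"wy": 0,"wz": 0,"gripper": -0.1},
    {"dx": -0.094,"dy": -0.2,"dz": -0.02,"wx": 1,"wy": 0,"wz": 0,"gripper": -0.1},
    {"dx": -0.094,"dy": -0.24,"dz": -0.021,"wx": 1,"wy": 0,"wz": 0,"gripper": -0.1},
    {"dx": -0.094,"dy": -0.263,"dz": -0.021,"wx": 1,"wy": 0,"wz": 0,"gripper": -0.1},
  ],
)

```text
clock: 12.7
position: [583.2, 9.5, 110.3]
ee_rot: [-0.072, 0.702, 0.075, 0.704]
contact_force: [0.5, -0.2, -1.1]
gripper_width: 47.0
```

Call:
arm_command(
  rows=[
    {"dx": 0,"dy": 0,"dz": 0,"wx": 0,"wy": 0,"wz": 0,"gripper": -0.1},
    {"dx": 0,"dy": 0,"dz": 0,"wx": 0,"wy": 0,"wz": 0,"gripper": -0.1},
    {"dx": 0,"dy": 0,"dz": 0,"wx": 0,"wy": 0,"wz": 0,"gripper": -0.1},
    {"dx": 0,"dy": 0,"dz": 0,"wx": 0,"wy": 0,"wz": 0,"gripper": -0.1},
    {"dx": 0,"dy": 0,"dz": 0,"wx": 0,"wy": 0,"wz": 0,"gripper": -0.1},
    {"dx": 0,"dy": 0,"dz": 0,"wx": 0,"wy": 0,"wz": 0,"gripper": -0.1},
    {"dx": 0,"dy": 0,"dz": 0,"wx": 0,"wy": 0,"wz": 0,"gripper": -0.1},
    {"dx": 0,"dy": 0,"dz": 0,"wx": 0,"wy": 0,"wz": 0,"gripper": -0.1},
  ],
)

```text
clock: 13.5
position: [583.2, 9.7, 110.3]
ee_rot: [-0.072, 0.702, 0.075, 0.704]
contact_force: [0.3, -0.9, 0.2]
gripper_width: 46.9
```

```bash
echo '[[586,11,45,8],[586,11,0,9],[677,-64,50,26],[468.5,85,45,8]]'>circ.json; python3 ov.py r1.png; python3 mv.py 586 11 10 102
```

```text
clk 13.55 pos [583.2   9.7 110.3] w 46.7 F [ 0.   0.1 -0.1]
(586.0, 11.0, 10.0) d [0.1003 0.0003 0.0027] w [-0.1  0.2 -0.3]
```

View pics/r1.png

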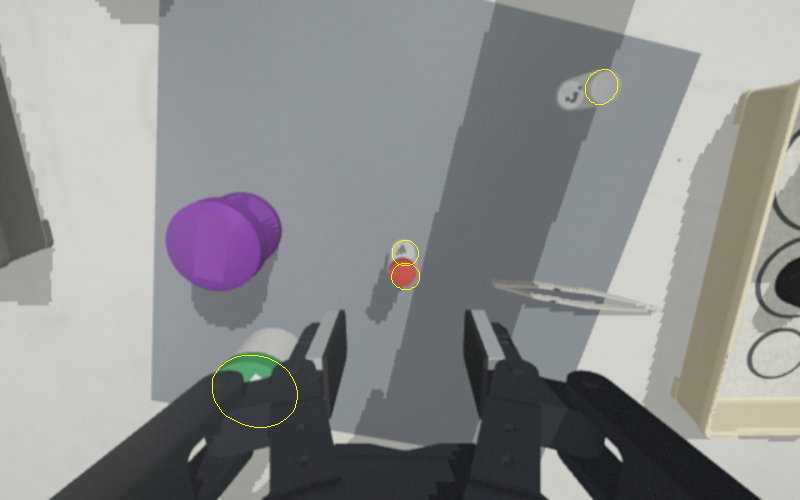

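Call:
arm_command(
  rows=[
    {"dx": 0.04,"dy": 0.001,"dz": 0.002,"wx": 0,"wy": 0,"wz": 0,"gripper": -0.1},
    {"dx": 0.07,"dy": 0.001,"dz": 0.002,"wx": 0,"wy": 0,"wz": 0,"gripper": -0.1},
    {"dx": 0.09,"dy": 0.001,"dz": 0.002,"wx": 0,"wy": 0,"wz": 0,"gripper": -0.1},
    {"dx": 0.1,"dy": 0.001,"dz": 0.002,"wx": 0,"wy": 0,"wz": 0,"gripper": -0.1},
    {"dx": 0.1,"dy": 0.001,"dz": 0.002,"wx": 0,"wy": 0,"wz": 0,"gripper": -0.1},
    {"dx": 0.1,"dy": 0.001,"dz": 0.002,"wx": 0,"wy": 0,"wz": 0,"gripper": -0.1},
    {"dx": 0.1,"dy": 0.001,"dz": 0.002,"wx": 0,"wy": 0,"wz": 0,"gripper": 1},
    {"dx": 0.1,"dy": 0.001,"dz": 0.002,"wx": 0,"wy": 0,"wz": 0,"gripper": 1},
  ],
)

```text
clock: 14.35
position: [586.0, 11.7, 11.6]
ee_rot: [-0.072, 0.701, 0.075, 0.705]
contact_force: [0.1, -0.4, -0.4]
gripper_width: 18.4
```

Call:
arm_command(
  rows=[
    {"dx": 0,"dy": 0,"dz": 0,"wx": 0,"wy": 0,"wz": 0,"gripper": 1},
    {"dx": 0,"dy": 0,"dz": 0,"wx": 0,"wy": 0,"wz": 0,"gripper": 1},
    {"dx": 0,"dy": 0,"dz": 0,"wx": 0,"wy": 0,"wz": 0,"gripper": 1},
    {"dx": 0,"dy": 0,"dz": 0,"wx": 0,"wy": 0,"wz": 0,"gripper": 1},
    {"dx": 0,"dy": 0,"dz": 0,"wx": 0,"wy": 0,"wz": 0,"gripper": 1},
    {"dx": 0,"dy": 0,"dz": 0,"wx": 0,"wy": 0,"wz": 0,"gripper": 1},
    {"dx": -0.04,"dy": 0,"dz": 0,"wx": 0,"wy": 0,"wz": 0,"gripper": 1},
    {"dx": -0.09,"dy": 0,"dz": 0,"wx": 0,"wy": 0,"wz": 0,"gripper": 1},
  ],
)

```text
clock: 15.15
position: [583.5, 10.7, 99.7]
ee_rot: [-0.072, 0.704, 0.075, 0.703]
contact_force: [1.2, 0.1, 0.5]
gripper_width: 16.1
```

```bash
python3 mv.py 600.7 285.8 105 103 600.7 285.8 21 103;  python3 -c "
from h import *
g=take('wrist'); save(g,'r2.png')"
```

```text
clk 15.15 pos [583.5  10.7  99.7] w 16.1 F [1.2 0.1 0.5]
(600.7, 285.8, 105.0) d [-0.0042  0.2656  0.0735] w [-1.1 -0.1 -0.2]
(600.7, 285.8, 21.0) d [0.0798 0.2653 0.0736] w [-1.1 -0.1 -0.2]
```

View pics/r2.png

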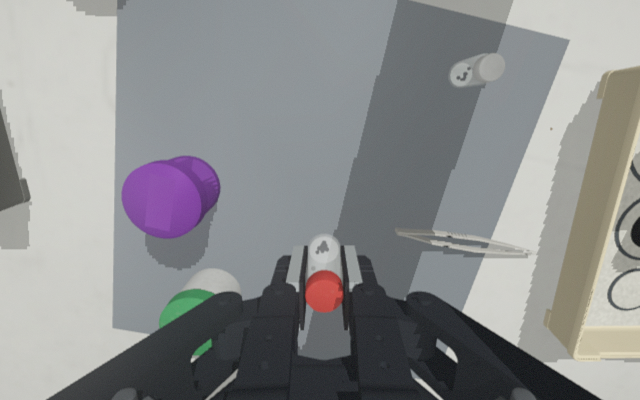

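Call:
arm_command(
  rows=[
    {"dx": -0.005,"dy": 0.05,"dz": 0.014,"wx": 0,"wy": 0,"wz": 0,"gripper": 1},
    {"dx": -0.005,"dy": 0.1,"dz": 0.028,"wx": 0,"wy": 0,"wz": 0,"gripper": 1},
    {"dx": -0.005,"dy": 0.145,"dz": 0.04,"wx": -1,"wy": 0,"wz": 0,"gripper": 1},
    {"dx": -0.005,"dy": 0.19,"dz": 0.053,"wx": -1,"wy": 0,"wz": 0,"gripper": 1},
    {"dx": -0.005,"dy": 0.235,"dz": 0.065,"wx": -1,"wy": 0,"wz": 0,"gripper": 1},
    {"dx": -0.005,"dy": 0.266,"dz": 0.0735,"wx": -1,"wy": 0,"wz": 0,"gripper": 1},
    {"dx": -0.005,"dy": 0.266,"dz": 0.0735,"wx": -1,"wy": 0,"wz": 0,"gripper": 1},
    {"dx": -0.005,"dy": 0.266,"dz": 0.0735,"wx": -1,"wy": 0,"wz": 0,"gripper": 1},
  ],
)

```text
clock: 16.0
position: [605.8, 287.5, 117.0]
ee_rot: [-0.08, 0.696, 0.082, 0.708]
contact_force: [0.3, 0.2, 0.1]
gripper_width: 16.6
```

```bash
echo '[[476,257,8.5,36],[544.2,272.7,8.5,27],[600.7,285.8,8.5,18]]'>circ.json; python3 ov.py r3.png; python3 mv.py 600.7 285.8 21 103
```

```text
clk 16.05 pos [605.9 286.5 117.2] w 16.5 F [-0.1 -0.5 -0.3]
(600.7, 285.8, 21.0) d [ 0.0961  0.0003 -0.0068] w [ 0.1  1.  -0.1]
```

View pics/r3.png

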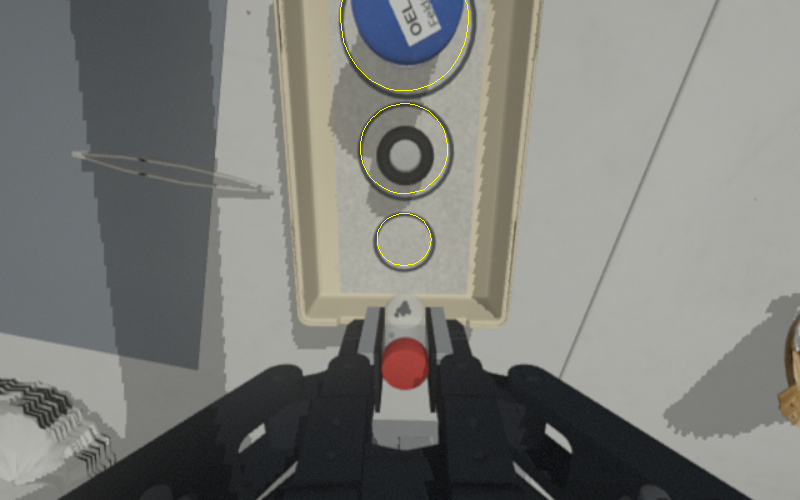

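Call:
arm_command(
  rows=[
    {"dx": 0.02,"dy": 0,"dz": -0.006,"wx": 0,"wy": 1,"wz": 0,"gripper": 1},
    {"dx": 0.05,"dy": 0,"dz": -0.006,"wx": 0,"wy": 1,"wz": 0,"gripper": 1},
    {"dx": 0.075,"dy": 0,"dz": -0.006,"wx": 0,"wy": 1,"wz": 0,"gripper": 1},
    {"dx": 0.088,"dy": 0,"dz": -0.006,"wx": 0,"wy": 1,"wz": 0,"gripper": 1},
    {"dx": 0.095,"dy": 0,"dz": -0.006,"wx": 0,"wy": 1,"wz": 0,"gripper": 1},
    {"dx": 0.096,"dy": 0,"dz": -0.006,"wx": 0,"wy": 1,"wz": 0,"gripper": 1},
    {"dx": 0.096,"dy": 0,"dz": -0.006,"wx": 0,"wy": 1,"wz": 0,"gripper": 1},
    {"dx": 0.096,"dy": 0,"dz": -0.006,"wx": 0,"wy": 1,"wz": 0,"gripper": 1},
  ],
)

```text
clock: 16.85
position: [602.2, 285.9, 22.1]
ee_rot: [-0.079, 0.702, 0.081, 0.703]
contact_force: [-0.0, 0.2, 0.3]
gripper_width: 16.1
```

```bash
python3 mv.py 601.5 286 20 103;  python3 -c "
from h import *
g=take('wrist'); save(g,'r4.png')
g=take('side'); save(g,'r4s.png',(190,200,360,320),4)"
```

```text
clk 16.85 pos [602.2 285.9  22.1] w 16.1 F [-0.   0.2  0.3]
(601.5, 286.0, 20.0) d [ 0.0021  0.0002 -0.0006] w [ 0.   0.1 -0.1]
```

View pics/r4.png

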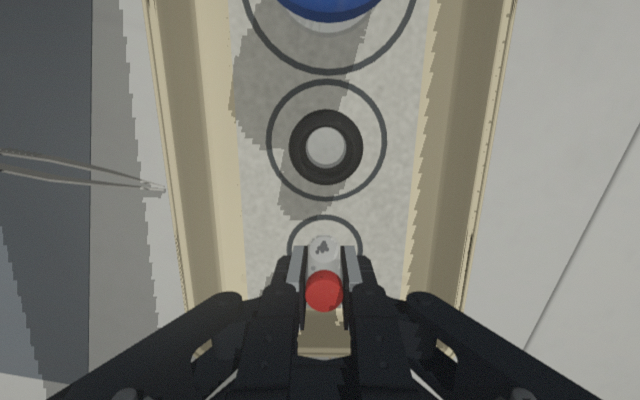

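View pics/r4s.png

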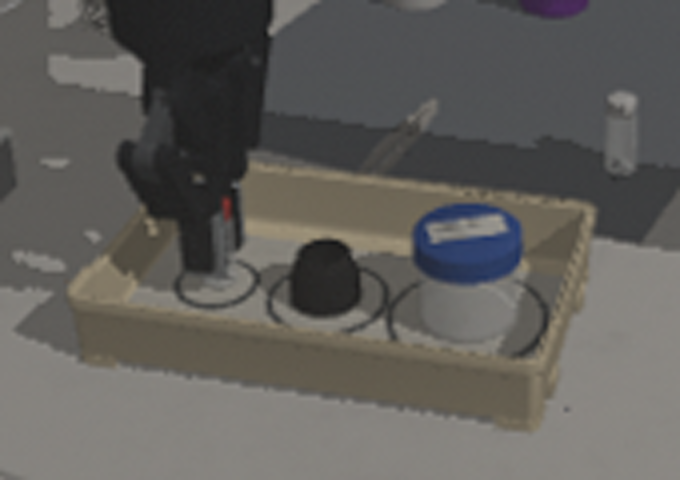

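Call:
arm_command(
  rows=[
    {"dx": 0.001,"dy": 0,"dz": 0,"wx": 0,"wy": 0,"wz": 0,"gripper": 1},
    {"dx": 0.002,"dy": 0,"dz": 0,"wx": 0,"wy": 0,"wz": 0,"gripper": 1},
    {"dx": 0.002,"dy": 0,"dz": 0,"wx": 0,"wy": 0,"wz": 0,"gripper": 1},
    {"dx": 0.002,"dy": 0,"dz": 0,"wx": 0,"wy": 0,"wz": 0,"gripper": 0.4},
    {"dx": 0.002,"dy": 0,"dz": 0,"wx": 0,"wy": 0,"wz": 0,"gripper": 0.1},
    {"dx": 0.002,"dy": 0,"dz": 0,"wx": 0,"wy": 0,"wz": 0,"gripper": 0},
    {"dx": 0.002,"dy": 0,"dz": 0,"wx": 0,"wy": 0,"wz": 0,"gripper": 0},
    {"dx": 0.002,"dy": 0,"dz": 0,"wx": 0,"wy": 0,"wz": 0,"gripper": 0},
  ],
)

```text
clock: 17.75
position: [601.9, 285.9, 19.8]
ee_rot: [-0.08, 0.702, 0.081, 0.703]
contact_force: [0.5, 0.7, -0.1]
gripper_width: 43.0
```

```bash
python3 mv.py 601 286 110 102 468.5 85.5 110 102;  python3 -c "
from h import *
g=take('wrist'); save(g,'r5.png')"
```

```text
clk 17.75 pos [601.9 285.9  19.8] w 43.0 F [ 0.5  0.7 -0.1]
(601.0, 286.0, 110.0) d [-0.0902  0.0005 -0.0008] w [ 1.1  0.1 -0.1]
(468.5, 85.5, 110.0) d [-0.0907 -0.1649 -0.1751] w [ 1.1  0.1 -0.1]
```

View pics/r5.png

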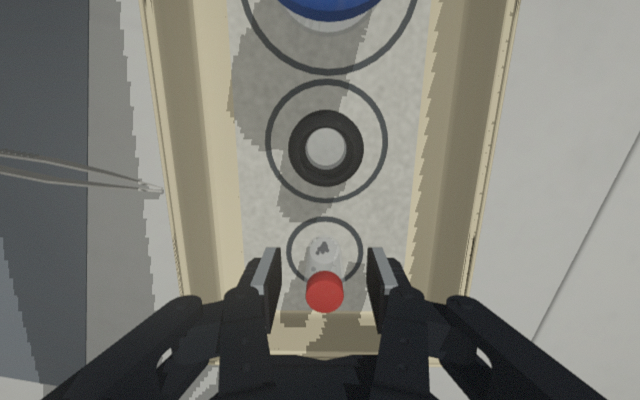

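Call:
arm_command(
  rows=[
    {"dx": -0.05,"dy": 0,"dz": 0,"wx": 0,"wy": 0,"wz": 0,"gripper": 0},
    {"dx": -0.091,"dy": 0,"dz": 0,"wx": 0,"wy": 0,"wz": 0,"gripper": -0.1},
    {"dx": -0.091,"dy": -0.035,"dz": -0.037,"wx": 0,"wy": 0,"wz": 0,"gripper": -0.1},
    {"dx": -0.091,"dy": -0.069,"dz": -0.073,"wx": 1,"wy": 0,"wz": 0,"gripper": -0.1},
    {"dx": -0.091,"dy": -0.102,"dz": -0.108,"wx": 1,"wy": 0,"wz": 0,"gripper": -0.1},
    {"dx": -0.091,"dy": -0.135,"dz": -0.143,"wx": 1,"wy": 0,"wz": 0,"gripper": -0.1},
    {"dx": -0.091,"dy": -0.165,"dz": -0.175,"wx": 1,"wy": 0,"wz": 0,"gripper": -0.1},
    {"dx": -0.091,"dy": -0.165,"dz": -0.175,"wx": 1,"wy": 0,"wz": 0,"gripper": -0.1},
  ],
)

```text
clock: 18.6
position: [464.2, 81.4, 110.1]
ee_rot: [-0.072, 0.705, 0.073, 0.702]
contact_force: [-0.1, 0.2, -0.0]
gripper_width: 46.7
```

Call:
arm_command(
  rows=[
    {"dx": 0,"dy": 0,"dz": 0,"wx": 0,"wy": 0,"wz": 0,"gripper": -0.1},
    {"dx": 0,"dy": 0,"dz": 0,"wx": 0,"wy": 0,"wz": 0,"gripper": -0.1},
    {"dx": 0,"dy": 0,"dz": 0,"wx": 0,"wy": 0,"wz": 0,"gripper": -0.1},
    {"dx": 0,"dy": 0,"dz": 0,"wx": 0,"wy": 0,"wz": 0,"gripper": -0.1},
    {"dx": 0,"dy": 0,"dz": 0,"wx": 0,"wy": 0,"wz": 0,"gripper": -0.1},
    {"dx": 0,"dy": 0,"dz": 0,"wx": 0,"wy": 0,"wz": 0,"gripper": -0.1},
    {"dx": 0,"dy": 0,"dz": 0,"wx": 0,"wy": 0,"wz": 0,"gripper": -0.1},
    {"dx": 0,"dy": 0,"dz": 0,"wx": 0,"wy": 0,"wz": 0,"gripper": -0.1},
  ],
)

```text
clock: 19.4
position: [464.2, 81.5, 110.0]
ee_rot: [-0.072, 0.705, 0.073, 0.702]
contact_force: [-0.9, -0.8, 0.1]
gripper_width: 47.0
```

```bash
echo '[[468.5,85,45,8],[468.5,85,0,9]]'>circ.json; python3 ov.py v1.png; python3 mv.py 468.5 85 10 102
```

```text
clk 19.45 pos [464.2  81.5 110. ] w 47.1 F [0.1 1.1 0.5]
(468.5, 85.0, 10.0) d [0.1    0.0024 0.0053] w [-0.2 -0.2 -0.1]
```

View pics/v1.png

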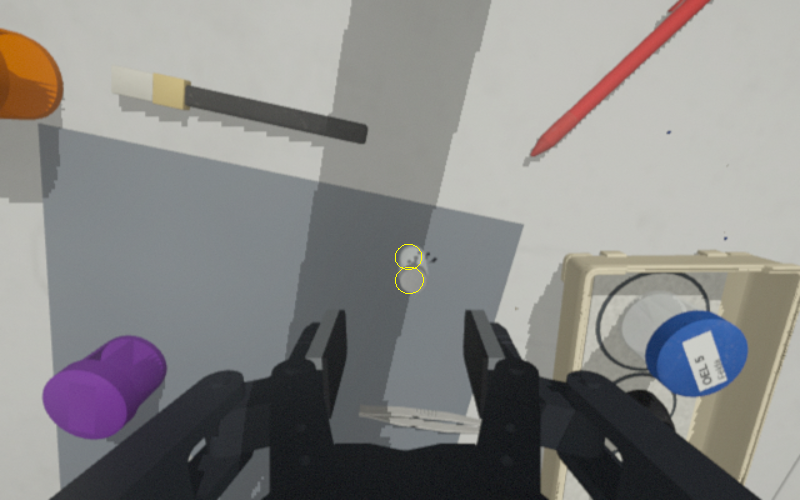

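Matches. Descend and grip.

Call:
arm_command(
  rows=[
    {"dx": 0.04,"dy": 0.002,"dz": 0.005,"wx": 0,"wy": 0,"wz": 0,"gripper": -0.1},
    {"dx": 0.07,"dy": 0.002,"dz": 0.005,"wx": 0,"wy": 0,"wz": 0,"gripper": -0.1},
    {"dx": 0.09,"dy": 0.002,"dz": 0.005,"wx": 0,"wy": 0,"wz": 0,"gripper": -0.1},
    {"dx": 0.1,"dy": 0.002,"dz": 0.005,"wx": 0,"wy": 0,"wz": 0,"gripper": -0.1},
    {"dx": 0.1,"dy": 0.002,"dz": 0.005,"wx": 0,"wy": 0,"wz": 0,"gripper": -0.1},
    {"dx": 0.1,"dy": 0.002,"dz": 0.005,"wx": 0,"wy": 0,"wz": 0,"gripper": -0.1},
    {"dx": 0.1,"dy": 0.002,"dz": 0.005,"wx": 0,"wy": 0,"wz": 0,"gripper": 1},
    {"dx": 0.1,"dy": 0.002,"dz": 0.005,"wx": 0,"wy": 0,"wz": 0,"gripper": 1},
  ],
)

```text
clock: 20.25
position: [469.0, 84.9, 11.1]
ee_rot: [-0.072, 0.704, 0.074, 0.703]
contact_force: [-0.6, -0.9, 0.3]
gripper_width: 18.7
```

Call:
arm_command(
  rows=[
    {"dx": 0,"dy": 0,"dz": 0,"wx": 0,"wy": 0,"wz": 0,"gripper": 1},
    {"dx": 0,"dy": 0,"dz": 0,"wx": 0,"wy": 0,"wz": 0,"gripper": 1},
    {"dx": 0,"dy": 0,"dz": 0,"wx": 0,"wy": 0,"wz": 0,"gripper": 1},
    {"dx": 0,"dy": 0,"dz": 0,"wx": 0,"wy": 0,"wz": 0,"gripper": 1},
    {"dx": -0.04,"dy": 0,"dz": 0,"wx": 0,"wy": 0,"wz": 0,"gripper": 1},
    {"dx": -0.085,"dy": 0,"dz": 0,"wx": 0,"wy": 0,"wz": 0,"gripper": 1},
    {"dx": -0.1,"dy": 0,"dz": 0,"wx": 0,"wy": 0,"wz": 0,"gripper": 1},
    {"dx": -0.1,"dy": 0,"dz": 0,"wx": 0,"wy": 0,"wz": 0,"gripper": 1},
  ],
)

```text
clock: 21.05
position: [470.8, 85.5, 113.8]
ee_rot: [-0.071, 0.702, 0.075, 0.705]
contact_force: [0.5, 0.1, 0.3]
gripper_width: 16.2
```

```bash
python3 mv.py 585 -294 112 101 585 -294 21 101;  python3 -c "
from h import *
g=take('wrist'); save(g,'v2.png')"
```

```text
clk 21.05 pos [470.8  85.5 113.8] w 16.2 F [0.5 0.1 0.3]
(585.0, -294.0, 112.0) d [ 2.000e-04 -3.949e-01  3.380e-02] w [ 0.9  0.3 -0.3]
(585.0, -294.0, 21.0) d [ 0.0912 -0.3953  0.0333] w [ 0.9  0.3 -0.3]
```

View pics/v2.png

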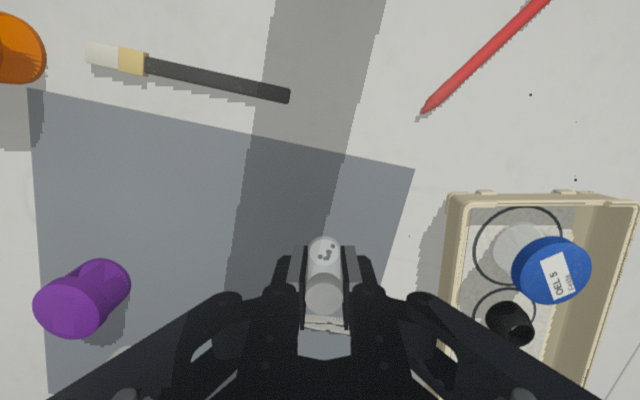

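Call:
arm_command(
  rows=[
    {"dx": 0,"dy": -0.05,"dz": 0.004,"wx": 0,"wy": 0,"wz": 0,"gripper": 1},
    {"dx": 0,"dy": -0.1,"dz": 0.008,"wx": 0,"wy": 0,"wz": 0,"gripper": 1},
    {"dx": 0,"dy": -0.15,"dz": 0.013,"wx": 0,"wy": 0,"wz": 0,"gripper": 1},
    {"dx": 0,"dy": -0.2,"dz": 0.017,"wx": 0,"wy": 0,"wz": 0,"gripper": 1},
    {"dx": 0,"dy": -0.25,"dz": 0.021,"wx": 0,"wy": 0,"wz": 0,"gripper": 1},
    {"dx": 0,"dy": -0.3,"dz": 0.025,"wx": 0.9,"wy": 0,"wz": 0,"gripper": 1},
    {"dx": 0,"dy": -0.345,"dz": 0.03,"wx": 0.9,"wy": 0,"wz": 0,"gripper": 1},
    {"dx": 0,"dy": -0.38,"dz": 0.033,"wx": 0.9,"wy": 0,"wz": 0,"gripper": 1},
  ],
)

```text
clock: 21.9
position: [578.9, -282.7, 107.9]
ee_rot: [-0.065, 0.705, 0.068, 0.703]
contact_force: [0.9, -0.7, -0.1]
gripper_width: 16.5
```

Call:
arm_command(
  rows=[
    {"dx": 0,"dy": 0,"dz": 0,"wx": 0,"wy": 0,"wz": 0,"gripper": 1},
    {"dx": 0,"dy": 0,"dz": 0,"wx": 0,"wy": 0,"wz": 0,"gripper": 1},
    {"dx": 0,"dy": 0,"dz": 0,"wx": 0,"wy": 0,"wz": 0,"gripper": 1},
    {"dx": 0,"dy": 0,"dz": 0,"wx": 0,"wy": 0,"wz": 0,"gripper": 1},
    {"dx": 0,"dy": 0,"dz": 0,"wx": 0,"wy": 0,"wz": 0,"gripper": 1},
    {"dx": 0,"dy": 0,"dz": 0,"wx": 0,"wy": 0,"wz": 0,"gripper": 1},
    {"dx": 0,"dy": 0,"dz": 0,"wx": 0,"wy": 0,"wz": 0,"gripper": 1},
    {"dx": 0,"dy": 0,"dz": 0,"wx": 0,"wy": 0,"wz": 0,"gripper": 1},
  ],
)

```text
clock: 22.7
position: [579.0, -282.5, 108.1]
ee_rot: [-0.065, 0.705, 0.069, 0.703]
contact_force: [-0.5, 0.0, 0.1]
gripper_width: 16.4
```

```bash
echo '[[484.5,-313,8.5,36],[583.5,-294,8.5,18]]'>circ.json; python3 ov.py v3.png; python3 mv.py 583.5 -294 21 101
```

```text
clk 22.75 pos [ 579.  -282.6  108. ] w 16.0 F [-0.4  0.6 -0.3]
(583.5, -294.0, 21.0) d [ 0.087  -0.0125  0.0024] w [-0.2 -0.1 -0.3]
```

View pics/v3.png

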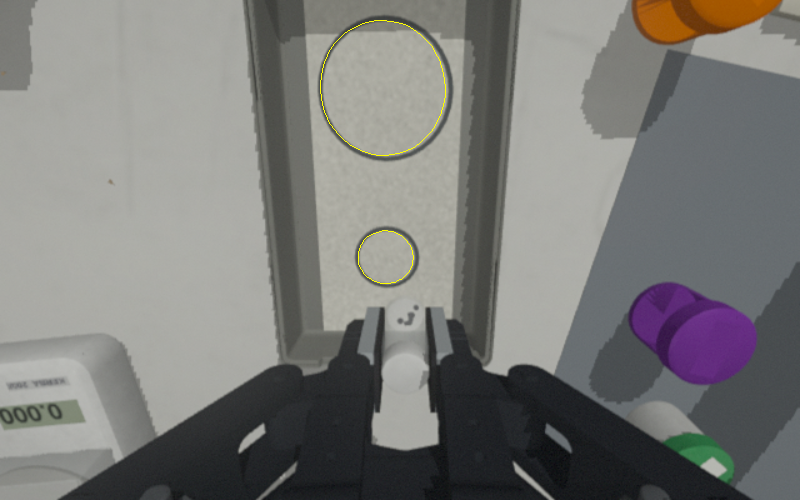

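Call:
arm_command(
  rows=[
    {"dx": 0.01,"dy": -0.012,"dz": 0.003,"wx": 0,"wy": 0,"wz": 0,"gripper": 1},
    {"dx": 0.04,"dy": -0.012,"dz": 0.003,"wx": 0,"wy": 0,"wz": 0,"gripper": 1},
    {"dx": 0.065,"dy": -0.012,"dz": 0.003,"wx": 0,"wy": 0,"wz": 0,"gripper": 1},
    {"dx": 0.08,"dy": -0.012,"dz": 0.003,"wx": 0,"wy": 0,"wz": 0,"gripper": 1},
    {"dx": 0.086,"dy": -0.012,"dz": 0.003,"wx": 0,"wy": 0,"wz": 0,"gripper": 1},
    {"dx": 0.087,"dy": -0.012,"dz": 0.003,"wx": 0,"wy": 0,"wz": 0,"gripper": 1},
    {"dx": 0.087,"dy": -0.012,"dz": 0.003,"wx": 0,"wy": 0,"wz": 0,"gripper": 1},
    {"dx": 0.087,"dy": -0.012,"dz": 0.003,"wx": 0,"wy": 0,"wz": 0,"gripper": 1},
  ],
)

```text
clock: 23.55
position: [584.7, -293.6, 21.9]
ee_rot: [-0.065, 0.704, 0.068, 0.704]
contact_force: [0.1, -0.6, 0.4]
gripper_width: 16.6
```

```bash
python3 mv.py 583.5 -294 20 101;  python3 -c "
from h import *
g=take('wrist'); save(g,'v4.png')"
```

```text
clk 23.55 pos [ 584.7 -293.6   21.9] w 16.6 F [ 0.1 -0.6  0.4]
(583.5, -294.0, 20.0) d [ 0.0019 -0.0001 -0.0013] w [-0.2  0.  -0.3]
```

View pics/v4.png

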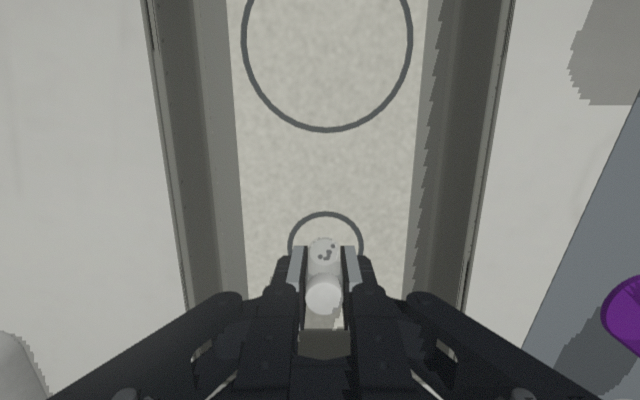

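Call:
arm_command(
  rows=[
    {"dx": 0.001,"dy": 0,"dz": -0.001,"wx": 0,"wy": 0,"wz": 0,"gripper": 1},
    {"dx": 0.002,"dy": 0,"dz": -0.001,"wx": 0,"wy": 0,"wz": 0,"gripper": 1},
    {"dx": 0.002,"dy": 0,"dz": -0.001,"wx": 0,"wy": 0,"wz": 0,"gripper": 1},
    {"dx": 0.002,"dy": 0,"dz": -0.001,"wx": 0,"wy": 0,"wz": 0,"gripper": 0.4},
    {"dx": 0.002,"dy": 0,"dz": -0.001,"wx": 0,"wy": 0,"wz": 0,"gripper": 0.1},
    {"dx": 0.002,"dy": 0,"dz": -0.001,"wx": 0,"wy": 0,"wz": 0,"gripper": 0},
    {"dx": 0.002,"dy": 0,"dz": -0.001,"wx": 0,"wy": 0,"wz": 0,"gripper": 0},
    {"dx": 0.002,"dy": 0,"dz": -0.001,"wx": 0,"wy": 0,"wz": 0,"gripper": 0},
  ],
)

```text
clock: 24.4
position: [583.7, -293.7, 19.8]
ee_rot: [-0.065, 0.704, 0.068, 0.704]
contact_force: [-0.4, -0.2, 0.3]
gripper_width: 42.7
```

```bash
python3 mv.py 583.5 -294 120 102 672 -63 120 102;  python3 -c "
from h import *
g=take('wrist'); save(g,'v5.png')"
```

```text
clk 24.4 pos [ 583.7 -293.7   19.8] w 42.7 F [-0.4 -0.2  0.3]
(583.5, -294.0, 120.0) d [-0.1002  0.0002 -0.0002] w [-1.2  0.  -0.3]
(672.0, -63.0, 120.0) d [-0.0992  0.2104  0.1301] w [-1.2  0.  -0.3]
```

View pics/v5.png

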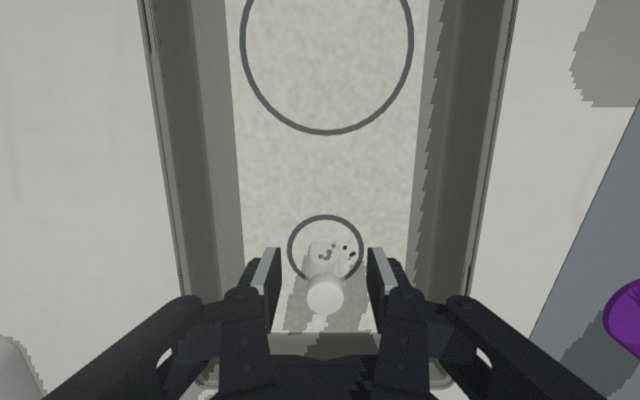

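Call:
arm_command(
  rows=[
    {"dx": -0.05,"dy": 0,"dz": 0,"wx": 0,"wy": 0,"wz": 0,"gripper": 0},
    {"dx": -0.098,"dy": 0,"dz": 0,"wx": 0,"wy": 0,"wz": 0,"gripper": 0},
    {"dx": -0.1,"dy": 0.04,"dz": 0.024,"wx": -1,"wy": 0,"wz": 0,"gripper": -1},
    {"dx": -0.1,"dy": 0.08,"dz": 0.05,"wx": -1,"wy": 0,"wz": 0,"gripper": -1},
    {"dx": -0.1,"dy": 0.12,"dz": 0.075,"wx": -1,"wy": 0,"wz": 0,"gripper": -1},
    {"dx": -0.1,"dy": 0.16,"dz": 0.1,"wx": -1,"wy": 0,"wz": 0,"gripper": -1},
    {"dx": -0.1,"dy": 0.195,"dz": 0.12,"wx": -1,"wy": 0,"wz": 0,"gripper": -1},
    {"dx": -0.1,"dy": 0.21,"dz": 0.13,"wx": -1,"wy": 0,"wz": 0,"gripper": -1},
  ],
)

```text
clock: 25.25
position: [672.9, -60.0, 120.8]
ee_rot: [-0.072, 0.703, 0.076, 0.703]
contact_force: [0.3, -0.3, -0.4]
gripper_width: 85.0
```

Call:
arm_command(
  rows=[
    {"dx": 0,"dy": 0,"dz": 0,"wx": 0,"wy": 0,"wz": 0,"gripper": -1},
    {"dx": 0,"dy": 0,"dz": 0,"wx": 0,"wy": 0,"wz": 0,"gripper": -1},
    {"dx": 0,"dy": 0,"dz": 0,"wx": 0,"wy": 0,"wz": 0,"gripper": -1},
    {"dx": 0,"dy": 0,"dz": 0,"wx": 0,"wy": 0,"wz": 0,"gripper": -1},
    {"dx": 0,"dy": 0,"dz": 0,"wx": 0,"wy": 0,"wz": 0,"gripper": -1},
    {"dx": 0,"dy": 0,"dz": 0,"wx": 0,"wy": 0,"wz": 0,"gripper": -1},
    {"dx": 0,"dy": 0,"dz": 0,"wx": 0,"wy": 0,"wz": 0,"gripper": -1},
    {"dx": 0,"dy": 0,"dz": 0,"wx": 0,"wy": 0,"wz": 0,"gripper": -1},
  ],
)

```text
clock: 26.05
position: [672.8, -60.2, 120.8]
ee_rot: [-0.072, 0.703, 0.076, 0.703]
contact_force: [0.3, -0.0, -0.2]
gripper_width: 85.2
```

```bash
echo '[[677,-64,50,26],[592,-100,0,24]]'>circ.json; python3 ov.py g1.png; python3 mv.py 677 -64 10 102
```

```text
clk 26.1 pos [672.9 -60.1 120.8] w 85.4 F [-0.1 -0.3  0. ]
(677.0, -64.0, 10.0) d [ 0.1108 -0.0052  0.0032] w [ 0.   0.  -0.3]
```

View pics/g1.png

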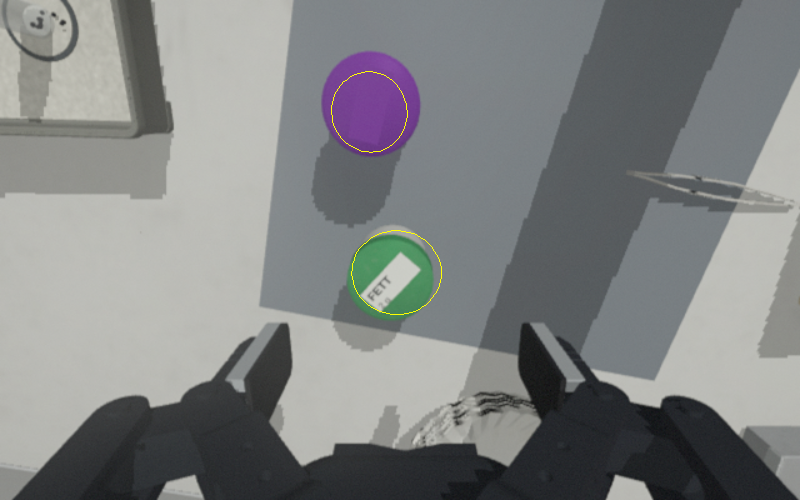

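Call:
arm_command(
  rows=[
    {"dx": 0.02,"dy": -0.008,"dz": 0.005,"wx": 0,"wy": 0,"wz": 0,"gripper": -1},
    {"dx": 0.05,"dy": -0.008,"dz": 0.005,"wx": 0,"wy": 0,"wz": 0,"gripper": -1},
    {"dx": 0.085,"dy": -0.008,"dz": 0.005,"wx": 0,"wy": 0,"wz": 0,"gripper": -1},
    {"dx": 0.104,"dy": -0.008,"dz": 0.005,"wx": 0,"wy": 0,"wz": 0,"gripper": -1},
    {"dx": 0.111,"dy": -0.008,"dz": 0.005,"wx": 0,"wy": 0,"wz": 0,"gripper": -1},
    {"dx": 0.111,"dy": -0.008,"dz": 0.005,"wx": 0,"wy": 0,"wz": 0,"gripper": -1},
    {"dx": 0.111,"dy": -0.008,"dz": 0.005,"wx": 0,"wy": 0,"wz": 0,"gripper": 1},
    {"dx": 0.111,"dy": -0.008,"dz": 0.005,"wx": 0,"wy": 0,"wz": 0,"gripper": 1},
  ],
)

```text
clock: 26.9
position: [680.6, -66.3, 11.6]
ee_rot: [-0.073, 0.702, 0.076, 0.704]
contact_force: [0.5, 0.0, 0.7]
gripper_width: 59.1
```

Call:
arm_command(
  rows=[
    {"dx": 0,"dy": 0,"dz": 0,"wx": 0,"wy": 0,"wz": 0,"gripper": 1},
    {"dx": 0,"dy": 0,"dz": 0,"wx": 0,"wy": 0,"wz": 0,"gripper": 1},
    {"dx": 0,"dy": 0,"dz": 0,"wx": 0,"wy": 0,"wz": 0,"gripper": 1},
    {"dx": 0,"dy": 0,"dz": 0,"wx": 0,"wy": 0,"wz": 0,"gripper": 1},
    {"dx": 0,"dy": 0,"dz": 0,"wx": 0,"wy": 0,"wz": 0,"gripper": 1},
    {"dx": 0,"dy": 0,"dz": 0,"wx": 0,"wy": 0,"wz": 0,"gripper": 1},
    {"dx": 0,"dy": 0,"dz": 0,"wx": 0,"wy": 0,"wz": 0,"gripper": 1},
    {"dx": 0,"dy": 0,"dz": 0,"wx": 0,"wy": 0,"wz": 0,"gripper": 1},
  ],
)

```text
clock: 27.7
position: [681.3, -66.1, 12.8]
ee_rot: [-0.073, 0.701, 0.076, 0.705]
contact_force: [-0.5, 2.0, 5.7]
gripper_width: 46.6
```

```bash
python3 mv.py 678 -66 115 102 678 -160 115 102 485 -312.5 115 101;  python3 -c "
from h import *
g=take('wrist'); save(g,'g2.png')"
```

```text
clk 27.7 pos [681.3 -66.1  12.8] w 46.6 F [-0.5  2.   5.7]
(678.0, -66.0, 115.0) d [-0.1022  0.0012 -0.0026] w [ 0.1  0.3 -0.2]
(678.0, -160.0, 115.0) d [-0.1027 -0.0907 -0.0223] w [ 0.1  0.3 -0.2]
(485.0, -312.5, 115.0) d [-0.1043 -0.1995 -0.2429] w [ 1.1  0.3 -0.2]
```

View pics/g2.png

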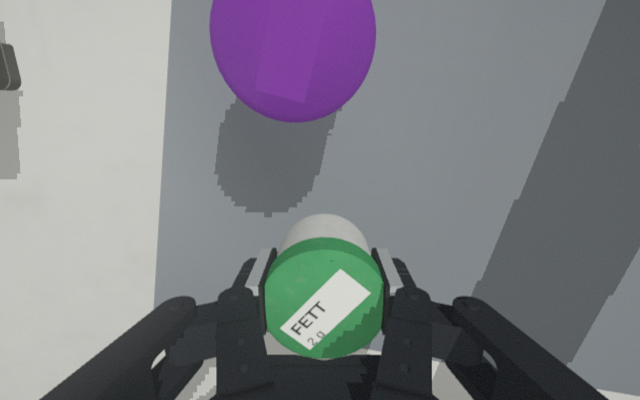

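Call:
arm_command(
  rows=[
    {"dx": -0.05,"dy": 0,"dz": 0,"wx": 0,"wy": 0,"wz": 0,"gripper": 1},
    {"dx": -0.1,"dy": 0,"dz": 0,"wx": 0,"wy": 0,"wz": 0,"gripper": 1},
    {"dx": -0.104,"dy": -0.03,"dz": -0.037,"wx": 0,"wy": 0,"wz": 0,"gripper": 1},
    {"dx": -0.104,"dy": -0.06,"dz": -0.073,"wx": 0,"wy": 0,"wz": 0,"gripper": 1},
    {"dx": -0.104,"dy": -0.09,"dz": -0.11,"wx": 1,"wy": 0,"wz": 0,"gripper": 1},
    {"dx": -0.104,"dy": -0.12,"dz": -0.146,"wx": 1,"wy": 0,"wz": 0,"gripper": 1},
    {"dx": -0.104,"dy": -0.15,"dz": -0.183,"wx": 1,"wy": 0,"wz": 0,"gripper": 1},
    {"dx": -0.104,"dy": -0.18,"dz": -0.219,"wx": 1,"wy": 0,"wz": 0,"gripper": 1},
  ],
)

```text
clock: 28.55
position: [502.3, -289.4, 114.3]
ee_rot: [-0.066, 0.702, 0.07, 0.705]
contact_force: [1.0, -0.6, -0.6]
gripper_width: 46.4
```

Call:
arm_command(
  rows=[
    {"dx": 0,"dy": 0,"dz": 0,"wx": 0,"wy": 0,"wz": 0,"gripper": 1},
    {"dx": 0,"dy": 0,"dz": 0,"wx": 0,"wy": 0,"wz": 0,"gripper": 1},
    {"dx": 0,"dy": 0,"dz": 0,"wx": 0,"wy": 0,"wz": 0,"gripper": 1},
    {"dx": 0,"dy": 0,"dz": 0,"wx": 0,"wy": 0,"wz": 0,"gripper": 1},
    {"dx": 0,"dy": 0,"dz": 0,"wx": 0,"wy": 0,"wz": 0,"gripper": 1},
    {"dx": 0,"dy": 0,"dz": 0,"wx": 0,"wy": 0,"wz": 0,"gripper": 1},
    {"dx": 0,"dy": 0,"dz": 0,"wx": 0,"wy": 0,"wz": 0,"gripper": 1},
    {"dx": 0,"dy": 0,"dz": 0,"wx": 0,"wy": 0,"wz": 0,"gripper": 1},
  ],
)

```text
clock: 29.35
position: [502.5, -289.2, 114.3]
ee_rot: [-0.067, 0.702, 0.07, 0.705]
contact_force: [-0.2, -0.1, -1.2]
gripper_width: 46.1
```

```bash
echo '[[485,-312.5,8.5,36],[583.5,-294,8.5,18]]'>circ.json; python3 ov.py g3.png; python3 mv.py 485 -312.5 23 101
```

```text
clk 29.4 pos [ 502.4 -289.3  114.3] w 46.5 F [ 0.2  0.1 -0.4]
(485.0, -312.5, 23.0) d [ 0.0911 -0.0199 -0.022 ] w [ 0.1  0.3 -0.3]
```

View pics/g3.png

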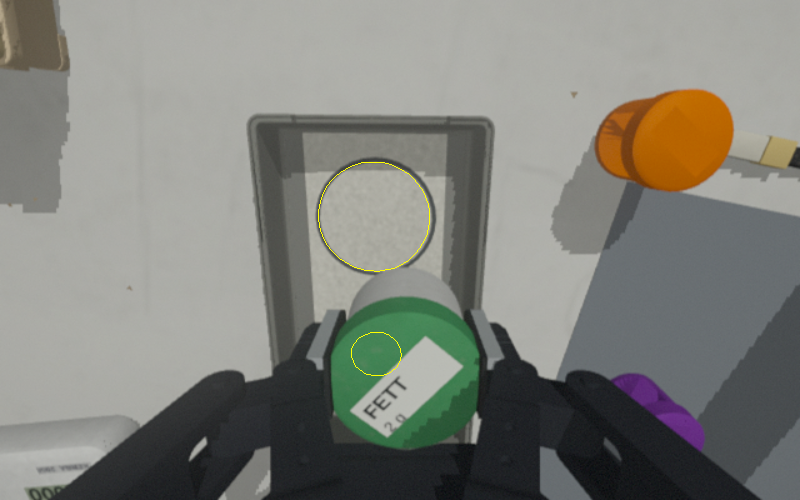

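Call:
arm_command(
  rows=[
    {"dx": 0,"dy": -0.02,"dz": -0.022,"wx": 0,"wy": 0,"wz": 0,"gripper": 1},
    {"dx": 0.02,"dy": -0.02,"dz": -0.022,"wx": 0,"wy": 0,"wz": 0,"gripper": 1},
    {"dx": 0.05,"dy": -0.02,"dz": -0.022,"wx": 0,"wy": 0,"wz": 0,"gripper": 1},
    {"dx": 0.075,"dy": -0.02,"dz": -0.022,"wx": 0,"wy": 0,"wz": 0,"gripper": 1},
    {"dx": 0.087,"dy": -0.02,"dz": -0.022,"wx": 0,"wy": 0,"wz": 0,"gripper": 1},
    {"dx": 0.09,"dy": -0.02,"dz": -0.022,"wx": 0,"wy": 0,"wz": 0,"gripper": 1},
    {"dx": 0.09,"dy": -0.02,"dz": -0.022,"wx": 0,"wy": 0,"wz": 0,"gripper": 1},
    {"dx": 0.09,"dy": -0.02,"dz": -0.022,"wx": 0,"wy": 0,"wz": 0,"gripper": 1},
  ],
)

```text
clock: 30.2
position: [486.0, -313.0, 25.4]
ee_rot: [-0.067, 0.702, 0.07, 0.706]
contact_force: [-0.5, 0.6, -1.0]
gripper_width: 46.0
```

```bash
python3 mv.py 485 -312.5 21.5 101;  python3 -c "
from h import *
g=take('wrist'); save(g,'g4.png')"
```

```text
clk 30.2 pos [ 486.  -313.    25.4] w 46.0 F [-0.5  0.6 -1. ]
(485.0, -312.5, 21.5) d [ 0.0039  0.0007 -0.0009] w [ 0.1  0.4 -0.2]
```

View pics/g4.png

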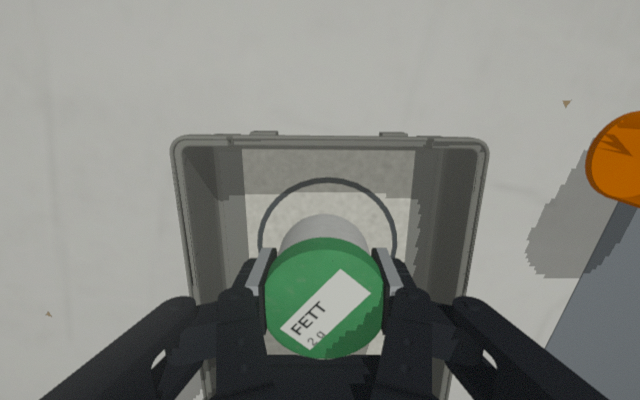

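Call:
arm_command(
  rows=[
    {"dx": 0.002,"dy": 0,"dz": -0.001,"wx": 0,"wy": 0,"wz": 0,"gripper": 1},
    {"dx": 0.0035,"dy": 0,"dz": -0.001,"wx": 0,"wy": 0,"wz": 0,"gripper": 1},
    {"dx": 0.0035,"dy": 0,"dz": -0.001,"wx": 0,"wy": 0,"wz": 0,"gripper": 1},
    {"dx": 0.0035,"dy": 0,"dz": -0.001,"wx": 0,"wy": 0,"wz": 0,"gripper": 1},
    {"dx": 0.0035,"dy": 0,"dz": -0.001,"wx": 0,"wy": 0,"wz": 0,"gripper": -0.3},
    {"dx": 0.0035,"dy": 0,"dz": -0.001,"wx": 0,"wy": 0,"wz": 0,"gripper": -0.45},
    {"dx": 0.0035,"dy": 0,"dz": -0.001,"wx": 0,"wy": 0,"wz": 0,"gripper": -0.45},
    {"dx": 0.0035,"dy": 0,"dz": -0.001,"wx": 0,"wy": 0,"wz": 0,"gripper": -0.45},
  ],
)

```text
clock: 31.05
position: [485.1, -313.2, 22.0]
ee_rot: [-0.067, 0.701, 0.07, 0.706]
contact_force: [0.6, 0.1, 0.2]
gripper_width: 62.0
```

Call:
arm_command(
  rows=[
    {"dx": -0.03,"dy": 0,"dz": 0,"wx": 0,"wy": 0,"wz": 0,"gripper": -0.45},
    {"dx": -0.07,"dy": 0,"dz": 0,"wx": 0,"wy": 0,"wz": 0,"gripper": -0.45},
    {"dx": -0.12,"dy": 0,"dz": 0,"wx": 0,"wy": 0,"wz": 0,"gripper": -0.45},
    {"dx": -0.17,"dy": 0,"dz": 0,"wx": 0,"wy": 0,"wz": 0,"gripper": -0.45},
    {"dx": -0.2,"dy": 0,"dz": 0,"wx": 0,"wy": 0,"wz": 0,"gripper": -0.45},
    {"dx": -0.2,"dy": 0,"dz": 0,"wx": 0,"wy": 0,"wz": 0,"gripper": -0.45},
    {"dx": -0.2,"dy": 0,"dz": 0,"wx": 0,"wy": 0,"wz": 0,"gripper": -0.45},
    {"dx": -0.2,"dy": 0,"dz": 0,"wx": 0,"wy": 0,"wz": 0,"gripper": -0.45},
  ],
)

```text
clock: 31.85
position: [483.0, -313.6, 220.4]
ee_rot: [-0.066, 0.702, 0.07, 0.705]
contact_force: [-0.6, -0.2, -0.2]
gripper_width: 61.8
```

```bash
python3 mv.py 500 0 330 102;  python3 ov.py g5.png; python3 -c "
from h import *
g=take('side'); save(g,'g5s.png',(190,130,430,330),3.2)"
```

```text
clk 31.85 pos [ 483.  -313.6  220.4] w 61.8 F [-0.6 -0.2 -0.2]
(500.0, 0.0, 330.0) d [-0.1077  0.305   0.0775] w [-0.9  0.3 -0.3]
```

View pics/g5.png

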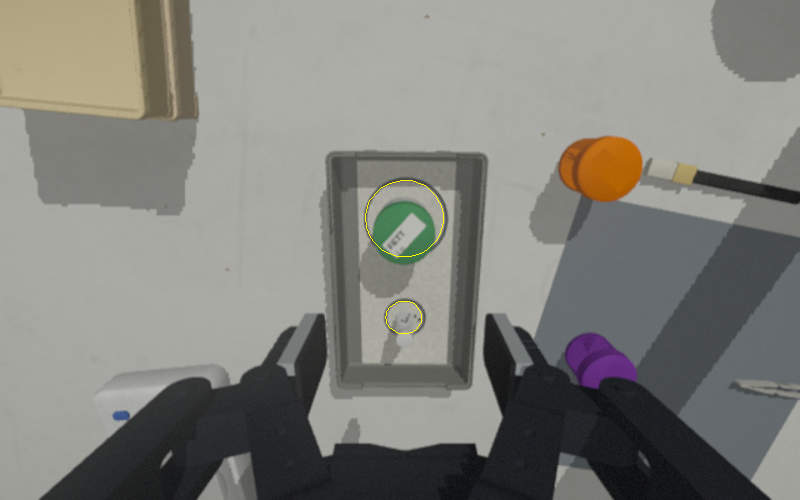

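View pics/g5s.png

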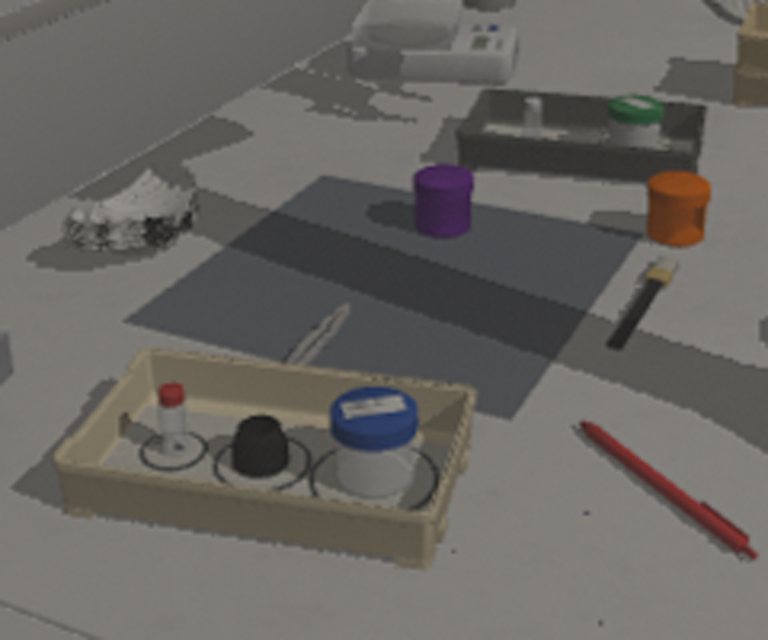

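```bash
python3 -c "
from h import *
g=take('wrist')
print('green lid',ray(g,[(404/1.25,232/1.25)],58.5).round(1),'goal 485,-312.5')
h=take('scene'); save(h,'f1.png',(150,130,500,370),2.25)
b=take('side')
# side lid centres crop/3.2+(190,130), top ellipse of lids at z=58.5
L=lambda u,v:(u/3.2+190,v/3.2+130)
print('blue',ray(b,[L(374,404)],58.5).round(1),'goal 476,257'); print('loupe top',ray(b,[L(260,425)],35.5).round(1),'goal 544,273');print('red top',ray(b,[L(172,388)],53.5).round(1),'goal 601,286')
print('green',ray(b,[L(636,104)],58.5).round(1),'white',ray(b,[L(533,99)],53.5).round(1),'goal 583.5,-294')
"
```

```text
green lid [[ 484.5 -313.1   58.5]] goal 485,-312.5
blue [[476.8 255.2  58.5]] goal 476,257
loupe top [[544.8 273.   35.5]] goal 544,273
red top [[598.8 284.3  53.5]] goal 601,286
green [[ 483.8 -309.4   58.5]] white [[ 581.8 -296.4   53.5]] goal 583.5,-294
```

View pics/f1.png

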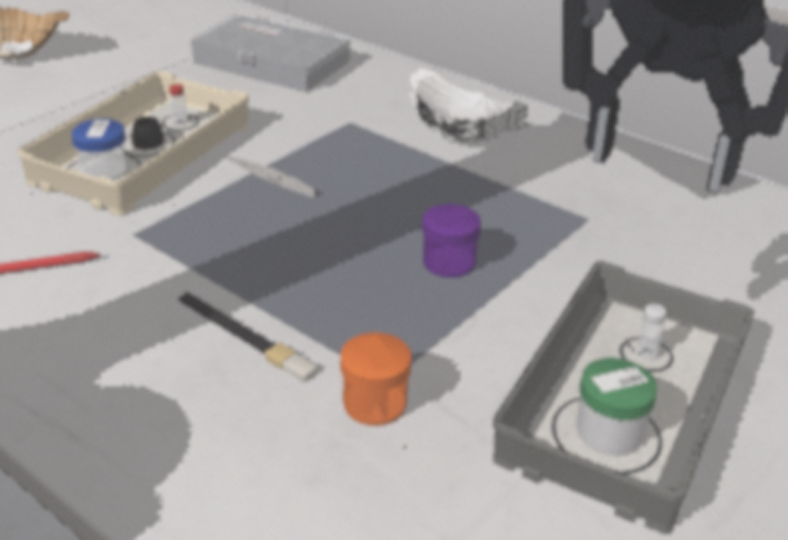

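All five stand upright inside their rings; the tweezers, brush and dishes look unmoved and the gripper is clear.

```bash
python3 -c "
from bench import arm
print(arm.job_done(), arm.read_state()['clock'])"
```

```text
the job is handed in; nothing more can be done
the job is handed in; nothing more can be done
```

Both kits are made up and the job is handed in, at about 32 s of the 112 s allowed; handing in reports no verdict.

- **Pale tray:** it now holds the blue-lidded pot, the loupe and the red-capped vial, each on its ring.
- **Dark tray:** it now holds the white-capped vial and the green-lidded pot, each on its ring.

The last pictures show all five things upright inside their rings. Measured at their tops in the side view, each was within about 4 mm of its ring centre, against 13 mm allowed. For the green pot the wrist and side views differed by about 4 mm. For the vials, I did not correct for the 3 mm between origin and axis.

The tweezers, brush and dishes look unmoved in the pictures; I did not measure their positions again. The gripper was about 220 mm up and touching nothing. Force readings stayed under about 7 N. None of the checks failed.

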